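Unlock and lift the steamer dish on its lifting bar

ROBOT

A 6-joint arm with a two-finger parallel gripper is mounted at the origin on a cart in front of the work surface, level with it; the furniture and walls round the work are solid. World frame = base frame: x ahead of the robot, y to its left, z up, the work surface at z = 0. Lengths are in m, angles in rad, forces in N, time in s.
With the tool pointing down it reaches from about 0.225 to 0.725 m from the base axis. Payload 3.1 kg.
Tool frame: the origin (TCP) lies midway between the tips of the shut fingers; the grasp point (between the pads) lies 19 mm behind it (manip.grip_point_offset is the distance from the TCP to the grasp point, in m); z points along the fingers, y is the line along which they close (so a half turn about z gives the same grasp; the last joint's range is limited). The gripper opens to 85 mm and grips with 20 to 120 N. Pads are 22 mm wide; open, the fingers measure 114 mm over their backs; the gripper's body (76 mm by 85 mm) begins 54 mm behind the grasp point. The pads swing forward as they close: fully open they stand 13 mm farther back than shut.
Start: joints at [-1.249, 0.048, 0.099, 1.622, 0, 1.443], TCP at [0.228, -0.473, 0.231] pointing down, gripper open.
Joint ranges: [-2.91, 2.91], [-0.99, 1.94], [-1.21, 1.42], [-2.12, 2.29], [-1.49, 1.47], [-3.14, 3.14]. Speed limits (rad/s): [2.79, 2.79, 3.14, 3.14, 3.14, 3.14].

INTERFACE

Orientations are given as a unit quaternion [x, y, z, w].
In Python, from plant import manip gives the robot as it stands.
- The arm moves only by the tool carry_out, never from a script. Its argument "increments" is a list of rows, each a list of 3 entries, a list of its own where there are three numbers: the shift along the tool's x, y, z in units of 25 mm (1.0 is 25 mm), then the turn, a rotation vector about the tool's x, y, z in degrees, then the opening, from 0 (shut) to 1 (fully open). A call has 1 to 8 rows; each row is the pose to reach, as a shift and turn from the pose commanded when the call began, along the tool's axes at that moment; what a row does not reach only later rows make up. A row lasts 1/12 s, in which the tool goes at most 41.7 mm and 7.16 degrees, less where a joint would pass 70% of its speed; a pose out of reach is approached as far as the arm can. A call with a gripper value outside its range is refused whole. The fingers move at their own pace and stop on an object; "force" is the grip in N (left out, the last holds). Time passes only in rows, so rows that repeat a pose let the fingers close. It gives the time, the measured TCP pose, the force, the opening and the grip force at its end, in the units of the state.
- manip.get_state(): the state, without advancing time (a new reading comes with each control period).
- manip.get_image(name): name is "scene" or "side" or "wrist"; returns a dict with "pixels" (384x512x3 uint8, red, green, blue), "camera_matrix" (3x3 intrinsics, pixels), "k1" (the pictures are not rectified: a ray, as slopes to the right and down, at radius r is drawn at 1 + k1 r^2 times it, then the intrinsics apply), "R" (3x3) and "t" (3): a world point X has camera coordinates R X + t. Camera axes: x right, y down, z forward; pixel columns grow to the right and rows downward; lengths in m; the calibration is good to about 2 mm. A picture is of the moment at which its call begins. There is no depth.
- manip.job_done(): hands the job in; it is judged then, once.
Trained networks look in a picture, given as the dict that the camera call returned (one of the last four; its "shot" number tells which), for a name from the list of things; names that differ only in an ending like _2 or _b are one class to them, and where a whole thing is asked for, a point or a joint stands for the part that bears it (a point fixed in the world has none). Each returns a list of dicts, best first, with "score" (0 to 1); they miss things now and then, are a little off and sometimes report something else, mostly with a low value. They report only what shows in the picture. A call takes as long as a camera call. They do not tell look-alikes from the thing itself.
- manip.silhouettes(picture, target): "region" (384x512 bool, what is visible of it) and "pixel" ([column, row] in pixels, amid what is visible of it).
- manip.landmark_of(picture, target): "pixel" ([column, row] in pixels: a listed point, or the origin of a listed thing).
The state is a dict: "t": time; "joint_positions": joint angles; "joint_vel": joint speeds; "joint_torque": joint torques, N m; "tcp_pos": TCP position; "tool_rot": TCP orientation; "wrist_force": force on the tool from outside, world axes, zero at the start; "wrist_torque": the same for the moment, N m; "opening": finger opening in m; "grip_force": force on a finger pad.
Only numpy, scipy, OpenCV 4.12 (cv2) and the standard library are available. Lean on these libraries where they do the work, as an engineer would, in place of code of your own. Each camera call takes 0.05 s, during which the arm holds its last target. There are 200 camera calls.

TASK

The tomato in the little steamer dish is done: push the metal lifting bar right through both wire eyelets of the dish, so that it sticks out on both sides, and with the bar in place turn the dish a quarter turn, either way, until its two tabs stand in the notches of the pan's collar. Then lift it straight up by the bar, a good 5 cm, and finish still holding it there above the pan, to drain. Keep the dish level and the tomato in its middle all the while, and leave the pan and the other things where they stand.

Things in the scene. Friction and masses are not known exactly. Their poses are not given: they have to be found in the camera images.
- steamer_dish: Shallow steel dish, hollowed (140 mm radius) so that a ball rests in its middle; 0.25 kg. Origin: centre of the underside, z up. Flange 132 mm across, 14 to 17 mm above the origin, lies on the collar's ledge. Two flat tabs (22 mm wide) stand out from it at the dish's +x and -x, to 74 mm from the middle, at the start caught under the collar's lip. Two wire eyelets at +y and -y.
- eye_mid (a point): Midway between the centres of the dish's two eyelets, 85 mm above its origin, axes as the dish's. The eyelets stand 61 mm from here at +y and -y: upright rings of 5 mm wire on two wire legs, clear hole 16 mm facing along y, outside 27 mm, so their tops are 13 mm above this point.
- lifting_bar: Straight metal rod, 10 mm thick, 267 mm long, 90 g: rounded nose at x = +120 mm, flat ring (42 mm outside) at the tail from x = -110 mm, too big for the eyelets. Origin under the rod, whose axis is 5 mm above it. Lies flat on the 19 mm chopping board, nose to the right. Pushed in until its origin is over the dish's middle, it stays lying in both eyelets when let go.
- bar_tip (a point): The end of the bar's rounded nose, on the axis.
- bar_neck (a point): On the bar's axis just in front of the ring, 108 mm behind the origin. The bar can be gripped about 23 mm ahead of here to push it through, which leaves 14 mm between finger and eyelet at full depth.
- saucepan: Cream enamelled milk pan, bowl 146 mm across, loose, 1.2 kg. Origin on its underside near the foot of the handle, which points along the pan's -y; the bowl's axis is at y = +70.5 mm. On the rim sits a steel twist-lock collar, see pan_centre.
- pan_centre (a point): On the bowl's axis at the ledge of the collar on which the dish's flange lies, 80 mm above the pan's underside, axes as the pan's. Collar: 158 mm across, top 9 mm above here; its lip turns in over the dish's tabs (3 mm play) except at two notches 50 mm wide, at +y and -y, in line with the pan's handle. With a tab in each notch (within 0.19 rad) the dish lifts out.
- tomato: Small ripe tomato, a loose ball 44 mm across, 50 g, origin at its centre. Lies in the middle of the dish, its top 38 mm below the middle of the eyelets.
- onion: Onion, 78 mm across, 85 mm high, standing behind the work; leave alone.
- honey_jar: Honey jar with a white lid, 64 mm across, 97 mm high; leave alone.
- spice_paprika: Spice jar with a dark lid, 41 mm across, 105 mm high; leave alone.
Not all that is in view belongs to the job. What is shaped like the tomato but black or green is not meant.

How it is judged:
On the way, in this order (a step that is already met when the one before it is completed fails the run):
1. the bar passes through both eyelets and sticks out at least 15 mm at the nose (x of bar_tip in the frame of steamer_dish between -0.012 and 0.012 m and z of bar_tip in the frame of steamer_dish between 0.073 and 0.097 m and x of bar_neck in the frame of steamer_dish between -0.012 and 0.012 m and z of bar_neck in the frame of steamer_dish between 0.073 and 0.097 m and ((y of bar_tip in the frame of steamer_dish above 0.075 m and y of bar_neck in the frame of steamer_dish below -0.065 m) or (y of bar_tip in the frame of steamer_dish below -0.075 m and y of bar_neck in the frame of steamer_dish above 0.065 m))), for 0.2 s.
2. with the bar through it and still seated in the collar, the dish has been turned until its tabs stand in the notches (all of step 1 and angle between the x axis of steamer_dish and the y axis of saucepan, either way round below 0.21 rad and z of steamer_dish in the frame of pan_centre below -0.008 m), for 0.1 s.
At the end, for the whole second after the job is handed in: The gripped bar lies through both eyelets and alone carries the dish, at least 40 mm above its seat and within 50 mm of the pan's middle, tilt below 0.13 rad, still, the tomato within 20 mm of its middle; the pan upright and within 40 mm of its start (all of step 1 and z of steamer_dish in the frame of pan_centre above 0.026 m and horizontal distance between steamer_dish and pan_centre below 0.05 m and angle between steamer_dish's own z axis and vertical below 0.13 rad and horizontal distance between tomato and steamer_dish below 0.02 m and z of tomato in the frame of steamer_dish below 0.035 m and linear speed of steamer_dish below 0.05 m/s and contact force between the fingers and lifting_bar above 2 N and contact force between steamer_dish and lifting_bar above 1 N and contact force between steamer_dish and saucepan below 0.1 N and contact force between each of the arm, the fingers and steamer_dish below 0.5 N and angle between saucepan's own z axis and vertical below 0.05 rad and distance of saucepan from where it was at the start of the episode below 0.04 m); the arm keeps its last pose, push and grip.
It fails at once if the dish is tipped by more than 0.3 rad (angle between steamer_dish's own z axis and vertical above 0.3 rad).
It fails at once if the tomato rolls more than 30 mm from the middle of the dish (horizontal distance between tomato and steamer_dish above 0.03 m).
It fails at once if the pan is pushed more than 40 mm or lifted or tipped (distance of saucepan from where it was at the start of the episode above 0.04 m or angle between saucepan's own z axis and vertical above 0.2 rad).
It fails at once if the onion, honey jar or spice jar is pushed more than 30 mm (distance of any of onion, honey_jar, spice_paprika from where it was at the start of the episode above 0.03 m).
It also fails if it takes over 72 s, if anything falls off the work surface, if the arm or the gripper's body presses on something with over 40 N, if the wrist force passes 120 N, or if a joint passes its speed limit or range.

## Working session

There is one attempt and no reset: what is moved stays moved. The work goes in short steps, Python scripts to look and compute and a tool call to move; the robot and the scene stay as the last step left them, time stands still between calls to the robot, and variables do not carry over. Pictures are saved under pics/ and viewed, at most 10 in all, crops included, and the job is handed in when it is done.

Besides the shell and the picture viewer there is one more tool, called after ">>>" in YAML: its name, and indented under it one key for each argument. carry_out: Moves the arm, as the interface text tells. Its arguments: {"type":"object","properties":{"increments":{"type":"array","items":{"type":"array"}},"force":{"type":"number"}},"required":["increments"]}

```bash
mkdir -p pics
cat > h.py <<'E'
import numpy as np, cv2
from scipy.optimize import least_squares
from scipy.spatial.transform import Rotation as Ro
from plant import manip
def proj(p,X):
    c=np.asarray(p["R"])@np.asarray(X)+p["t"]; s=c[:2]/c[2]; s=s*(1+p["k1"]*(s@s))
    K=np.asarray(p["camera_matrix"]); return K[:2,:2]@s+K[:2,2]
def ray(p,px):
    K=np.asarray(p["camera_matrix"]); d=np.linalg.solve(K,[px[0],px[1],1])[:2]; s=d.copy()
    for _ in range(20): s=d/(1+p["k1"]*(s@s))
    R=np.asarray(p["R"]); v=R.T@np.array([s[0],s[1],1]); return -R.T@np.asarray(p["t"]), v/np.linalg.norm(v)
def onz(p,px,z):
    o,v=ray(p,px); return o+v*(z-o[2])/v[2]
def tri(obs):
    A=np.zeros((3,3));b=np.zeros(3);rs=[ray(p,x) for p,x in obs]
    for o,v in rs:
        M=np.eye(3)-np.outer(v,v);A+=M;b+=M@o
    X=np.linalg.solve(A,b); return X,[round(float(np.linalg.norm(proj(p,X)-x)),1) for p,x in obs]
def save(p,n,crop=None,s=1):
    im=p["pixels"][:,:,::-1]
    if crop: im=im[crop[1]:crop[3],crop[0]:crop[2]]
    cv2.imwrite("pics/"+n,cv2.resize(im,None,fx=s,fy=s,interpolation=cv2.INTER_CUBIC))
E
python3 - <<'E'
from h import *
np.set_printoptions(precision=4,suppress=True)
P={n:manip.get_image(n) for n in("scene","side")}
a=np.hstack([P["scene"]["pixels"],P["side"]["pixels"]])
cv2.imwrite("pics/a.png",cv2.resize(P["scene"]["pixels"][:,:,::-1],(784,588)));cv2.imwrite("pics/b.png",cv2.resize(P["side"]["pixels"][:,:,::-1],(784,588)))
for t in ["eye_mid","steamer_dish","bar_tip","bar_neck","lifting_bar","pan_centre","saucepan","tomato","onion","honey_jar","spice_paprika"]:
    o=[]
    for n in P:
        r=manip.landmark_of(P[n],t)
        print(t,n,[(np.round(q["pixel"],1).tolist(),round(q["score"],2)) for q in r[:3]])
        if r:o.append((P[n],np.array(r[0]["pixel"])))
    if len(o)==2: print("   ",*tri(o))
for n in P: print(n,ray(P[n],(256,192)))
s=manip.get_state();print(s["tcp_pos"],s["tool_rot"],s["opening"],s["t"])
E
```

```text
eye_mid scene [([284.1, 191.5], 0.86)]
eye_mid side [([273.7, 206.4], 0.88)]
    [ 0.5219 -0.0707  0.1534] [0.5, 0.6]
steamer_dish scene [([280.2, 217.7], 0.92)]
steamer_dish side [([271.1, 232.1], 0.71)]
    [ 0.5204 -0.0647  0.0756] [0.1, 0.1]
bar_tip scene [([198.0, 218.5], 0.61)]
bar_tip side [([217.2, 199.0], 0.83)]
    [0.4145 0.1412 0.0336] [0.0, 0.0]
bar_neck scene [([190.2, 187.4], 0.74), ([280.3, 216.3], 0.55)]
bar_neck side [([250.9, 162.0], 0.53)]
    [0.5356 0.3181 0.0342] [0.1, 0.1]
lifting_bar scene [([191.1, 205.5], 0.5)]
lifting_bar side [([238.6, 178.1], 0.73)]
    [0.4908 0.2645 0.0089] [1.4, 1.5]
pan_centre scene [([282.5, 214.4], 0.88)]
pan_centre side []
saucepan scene [([302.1, 247.3], 0.72), ([232.6, 199.4], 0.58)]
saucepan side [([289.4, 272.6], 0.62), ([274.1, 209.2], 0.37)]
    [ 0.5573 -0.1165 -0.0084] [0.2, 0.3]
tomato scene [([316.6, 266.3], 0.82), ([222.6, 251.1], 0.76), ([281.9, 212.3], 0.54)]
tomato side [([279.2, 226.5], 0.72), ([265.8, 301.8], 0.7), ([201.0, 240.9], 0.57)]
    [ 0.5108 -0.1595  0.0666] [33.1, 37.5]
onion scene [([259.6, 205.4], 0.77)]
onion side [([306.4, 203.0], 0.78)]
    [ 0.6668  0.139  -0.0074] [0.8, 0.9]
honey_jar scene [([207.1, 189.8], 0.81)]
honey_jar side [([277.8, 169.9], 0.56)]
    [ 0.6254  0.3368 -0.0106] [0.9, 0.9]
spice_paprika scene [([234.1, 197.2], 0.67), ([196.6, 217.7], 0.26)]
spice_paprika side [([291.0, 186.0], 0.8)]
    [ 0.6423  0.227  -0.0033] [0.0, 0.0]
scene (array([-0.3555, -0.7618,  0.652 ]), array([ 0.6785,  0.6082, -0.4119]))
side (array([ 0.3311, -0.8666,  0.7666]), array([ 0.1514,  0.8042, -0.5747]))
[ 0.2282 -0.4728  0.2313] [0.9748 0.223  0.     0.    ] 0.08548853805722446 1.2
```

View pics/a.png

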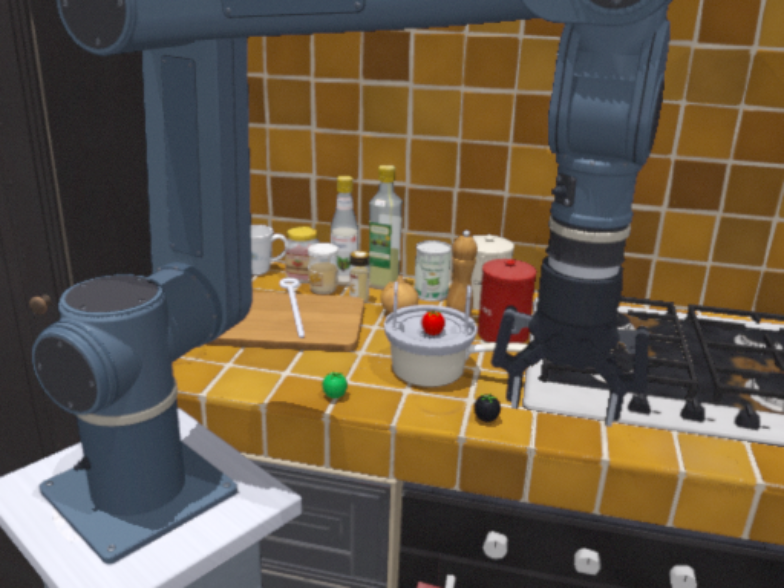

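View pics/b.png

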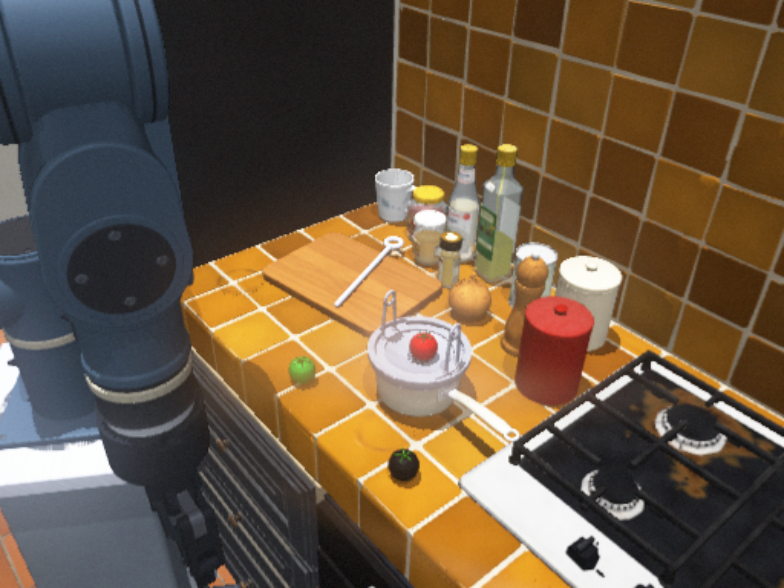

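Scene: the red tomato sits in the dish at scene px (283,211) / side px (277,226). Look-alikes are green at scene (218,251) and black at (318,266), so I choose the red one in the dish. The bar lies on the board from scene px (190,187) to (198,218), and the pan handle points to the right, away from the bar. A close crop next, with refined numbers.

```bash
cat >> h.py <<'E'
def go(pos,yaw_deg,pitch=None):
    """shift (25mm units, tool axes) and turn (deg) to TCP pos with tool down and tool x at yaw"""
    s=manip.get_state(); R0=Ro.from_quat(s["tool_rot"]); a=np.deg2rad(yaw_deg)
    R1=Ro.from_matrix(np.array([[np.cos(a),np.sin(a),0],[np.sin(a),-np.cos(a),0],[0,0,-1]]))
    print("shift",np.round(R0.inv().apply(np.array(pos)-s["tcp_pos"])/.025,3),"turn",np.round((R0.inv()*R1).as_rotvec(degrees=True),2))
E
python3 - <<'E'
from h import *
np.set_printoptions(precision=4,suppress=True)
A=manip.get_image("scene");B=manip.get_image("side")
def c(p,x0,y0,s=4.0): return cv2.resize(p["pixels"][y0:y0+145,x0:x0+98,::-1],None,fx=s,fy=s,interpolation=cv2.INTER_CUBIC)
cv2.imwrite("pics/c.png",np.hstack([c(A,234,140),c(B,230,165)]))
for t in("bar_tip","bar_neck"):
    for p in(A,B):
        print(t,[onz(p,q["pixel"],.024) for q in manip.landmark_of(p,t)[:1]])
r=manip.silhouettes(B,"lifting_bar")[0]["region"];ys,xs=np.nonzero(r)
pts=np.array([onz(B,(x,y),.024)[:2] for x,y in zip(xs,ys)]);m=pts.mean(0);u,sv,vt=np.linalg.svd(pts-m,full_matrices=False)
pr=(pts-m)@vt[0];print("bar",m,vt[0],m+pr.min()*vt[0],m+pr.max()*vt[0],pr.max()-pr.min())
go([.45,0.,.33],-90)
E
```

```text
bar_tip [array([0.446 , 0.1795, 0.024 ])]
bar_tip [array([0.4187, 0.1418, 0.024 ])]
bar_neck [array([0.5483, 0.3287, 0.024 ])]
bar_neck [array([0.5453, 0.3397, 0.024 ])]
bar [0.5083 0.2825] [-0.5656 -0.8246] [0.5727 0.3764] [0.4232 0.1584] 0.26443694564815307
shift [ 16.21  -13.173  -3.947] turn [ -0.     0.   115.77]
```

View pics/c.png

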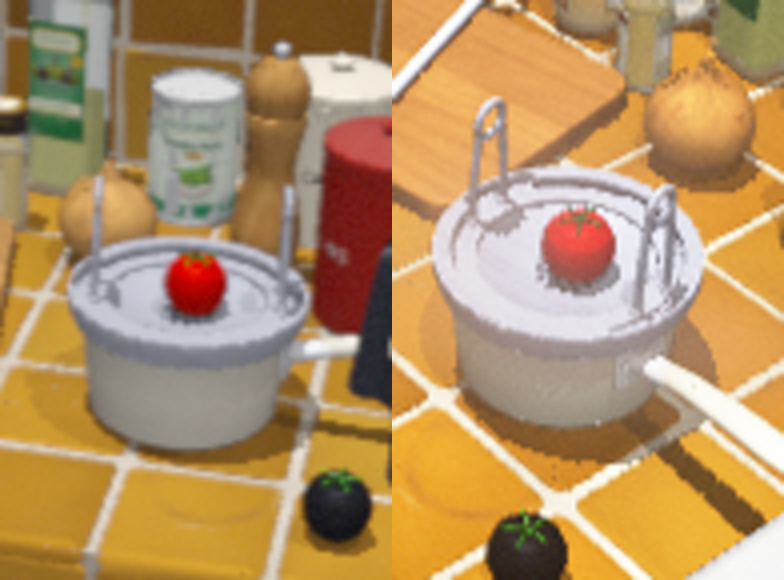

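Confirmed: the red tomato is centred in the dish between the two eyelets, which sit at side px (254,195) and (297,217). I'm going over the dish to look straight down.

>>> carry_out:
  increments:
    - [[1.0,-0.8,-2.0],[0,0,7],1]
    - [[3.5,-2.8,-3.5],[0,0,14],1]
    - [[4.6,-3.8,-3.95],[0,0,21],1]
    - [[6,-4.8,-3.95],[0,0,28],1]
    - [[7.2,-5.8,-3.95],[0,0,35],1]
    - [[8.5,-6.8,-3.95],[0,0,42],1]
    - [[9.7,-7.8,-3.95],[0,0,49],1]
    - [[11,-8.8,-3.95],[0,0,56],1]

```text
t: 2.22
tcp_pos: [0.3485, -0.2216, 0.3282]
tool_rot: [0.973, -0.231, 0.001, 0.0]
wrist_force: [0.3, -0.5, -0.3]
opening: 0.0854
grip_force: 0.0
```

Run:
```python
from h import *
np.set_printoptions(precision=4,suppress=True)
B=manip.get_image("side");A=manip.get_image("scene")
for p,l in((B,((254,195.5),(297,216.7))),(A,((258.2,187.5),(306,190)))):
    q=[onz(p,x,.151) for x in l];d=q[1]-q[0];print(q,np.linalg.norm(d),np.degrees(np.arctan2(d[1],d[0])),(q[0]+q[1])/2)
for x,y in(((254,195.5),(258.2,187.5)),((297,216.7),(306,190))): print(tri([(B,x),(A,y)]))
go([.45,0.,.33],-90)
s=manip.get_state();print(s["t"],s["tcp_pos"],s["joint_positions"],s["wrist_force"])
```

```text
[array([ 0.4863, -0.0182,  0.151 ]), array([ 0.5656, -0.1091,  0.151 ])] 0.12054447676091046 -48.89632456056409 [ 0.5259 -0.0636  0.151 ]
[array([ 0.4948, -0.0068,  0.151 ]), array([ 0.5731, -0.1026,  0.151 ])] 0.12377057037398304 -50.751694764397186 [ 0.534  -0.0547  0.151 ]
(array([ 0.4861, -0.0165,  0.1537]), [1.4, 1.2])
(array([ 0.5649, -0.1097,  0.154 ]), [0.9, 0.7])
shift [-0.258 -9.649 -0.043] turn [-0.14 -0.06 63.87]
2.3167 [ 0.3496 -0.2194  0.3286] [-0.7249 -0.1928  0.0692  1.8312  0.002   2.8728] [-0.4926 -0.3998 -0.805 ]
```

Run:
```python
from h import *
go([.47,0.04,.35],50)
```

```text
shift [ -0.243 -11.439  -0.841] turn [ 1.000e-02 -1.600e-01 -7.613e+01]
```

>>> carry_out:
  increments:
    - [[-0.05,-1.4,-0.8],[0,0,-7],1]
    - [[-0.1,-2.8,-0.8],[0,0,-14],1]
    - [[-0.1,-4.2,-0.8],[0,0,-21],1]
    - [[-0.1,-5.6,-0.8],[0,0,-28],1]
    - [[-0.15,-7,-0.8],[0,0,-35],1]
    - [[-0.2,-8.5,-0.8],[0,0,-42],1]
    - [[-0.2,-10,-0.8],[0,0,-49],1]
    - [[-0.2,-11.4,-0.8],[0,0,-56],1]

```text
t: 2.98
tcp_pos: [0.4711, 0.0353, 0.3473]
tool_rot: [0.966, 0.259, 0.0, 0.0]
wrist_force: [0.7, -0.8, 0.6]
opening: 0.0854
grip_force: 0.0
```

>>> carry_out:
  increments:
    - [[0,0,0],[0,0,-7],1]
    - [[0,0,0],[0,0,-14],1]
    - [[0,0,0],[0,0,-20],1]
    - [[0,0,0],[0,0,-20],1]

```text
t: 3.32
tcp_pos: [0.4706, 0.0338, 0.347]
tool_rot: [0.907, 0.421, -0.0, 0.0]
wrist_force: [-0.3, -0.5, 0.0]
opening: 0.0851
grip_force: 0.0
```

Run:
```python
from h import *
np.set_printoptions(precision=4,suppress=True)
W=manip.get_image("wrist");save(W,"d.png",None,1.5)
print(ray(W,(256,192)),manip.get_state()["tcp_pos"])
for t,z in(("eye_mid",.151),("pan_centre",.08),("steamer_dish",.066),("bar_tip",.024),("bar_neck",.024),("saucepan",0),("tomato",.091)):
    print(t,[(np.round(q["pixel"],1),round(q["score"],2),onz(W,q["pixel"],z)) for q in manip.landmark_of(W,t)[:2]])
```

```text
(array([0.5227, 0.0943, 0.4895]), array([-0.1835, -0.2375, -0.9539])) [0.4705 0.0337 0.3472]
eye_mid [(array([340.9, 200.1]), 0.83, array([ 0.5256, -0.0605,  0.151 ]))]
pan_centre [(array([325.9, 181.8]), 0.29, array([ 0.5258, -0.058 ,  0.08  ]))]
steamer_dish [(array([326.6, 182.7]), 0.97, array([ 0.5259, -0.065 ,  0.066 ]))]
bar_tip [(array([171.2, 112.1]), 0.57, array([0.4177, 0.151 , 0.024 ])), (array([310.9,   6.2]), 0.32, array([0.6578, 0.1307, 0.024 ]))]
bar_neck [(array([323.7, 183.7]), 0.21, array([ 0.5218, -0.0791,  0.024 ]))]
saucepan []
tomato [(array([210.8, 219.9]), 0.92, array([0.3729, 0.0046, 0.091 ])), (array([349.7, 267.4]), 0.6, array([ 0.4761, -0.1821,  0.091 ]))]
```

View pics/d.png

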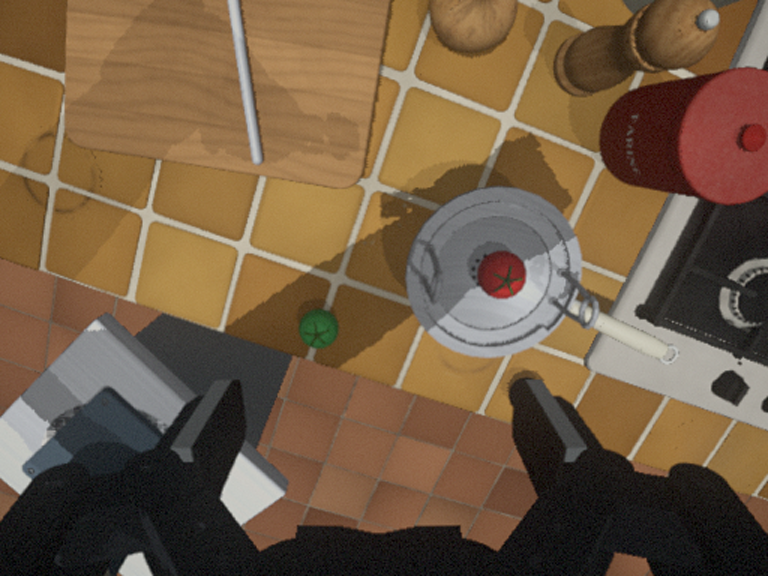

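Wrist view: bar nose at wrist px (172,107) on the board, and the dish with its eyelets at (287,177) and (387,203). The handle leaves at (400,213) pointing lower-right, in line with the eyelets. I'll refine the bar line from the segmentation and move over it.

```bash
cat >> h.py <<'E'
def barfit(p,z,name="lifting_bar"):
    r=manip.silhouettes(p,name)[0]["region"];ys,xs=np.nonzero(r)
    pts=np.array([onz(p,(x,y),z)[:2] for x,y in zip(xs,ys)])
    for _ in range(3):
        m=pts.mean(0);vt=np.linalg.svd(pts-m,full_matrices=False)[2];d=vt[0]*np.sign(vt[0][1])
        pts=pts[abs((pts-m)@np.array([-d[1],d[0]]))<.007]
    t=(pts-m)@d; print("bar mean",m,"dir",d,np.degrees(np.arctan2(d[1],d[0])),"ends",m+t.min()*d,m+t.max()*d); return m,d,m+t.min()*d
E
python3 - <<'E'
from h import *
np.set_printoptions(precision=4,suppress=True)
W=manip.get_image("wrist")
print(onz(W,(172,106.7),.024))
m,d,tip=barfit(W,.024)
g=tip+.19*d;print(g);go([*g,.12],np.degrees(np.arctan2(d[1],d[0])))
E
```

```text
[0.4242 0.1563 0.024 ]
bar mean [0.4645 0.2156] dir [0.569  0.8223] 55.3160182542208 ends [0.4212 0.153 ] [0.5049 0.2739]
[0.5293 0.3092]
shift [ 9.903 -5.346  9.096] turn [ 0.01 -0.   -5.77]
```

>>> carry_out:
  increments:
    - [[1.2,-0.7,0.3],[0,0,-5.8],0.5]
    - [[2.5,-1.4,0.8],[0,0,-5.8],0.5]
    - [[3.7,-2,1.5],[0,0,-5.8],0.5]
    - [[5,-2.7,2.5],[0,0,-5.8],0.5]
    - [[6.2,-3.4,3.5],[0,0,-5.8],0.5]
    - [[7.5,-4,4.5],[0,0,-5.8],0.5]
    - [[8.8,-4.7,5.5],[0,0,-5.8],0.5]
    - [[9.9,-5.35,6.5],[0,0,-5.8],0.5]

```text
t: 4.48
tcp_pos: [0.5282, 0.3052, 0.1887]
tool_rot: [0.885, 0.465, 0.001, 0.0]
wrist_force: [1.1, 0.2, 0.4]
opening: 0.0429
grip_force: 0.0
```

Run:
```python
from h import *
np.set_printoptions(precision=4,suppress=True)
W=manip.get_image("wrist");save(W,"e.png",None,1.3)
m,d,tip=barfit(W,.024)
for t in("bar_tip","bar_neck"): print(t,[(q["pixel"],q["score"],onz(W,q["pixel"],.024)) for q in manip.landmark_of(W,t)[:1]])
print(manip.get_state()["tcp_pos"])
g=m+d*0; g=np.array([.5293,.3092]); g=m+d*((g-m)@d);print("on line",g);go([*g,.022],np.degrees(np.arctan2(d[1],d[0])))
```

```text
bar mean [0.5031 0.2714] dir [0.5685 0.8227] 55.352945373527845 ends [0.4203 0.1515] [0.573  0.3725]
bar_tip []
bar_neck [([247.9, 133.9], 0.91, array([0.55  , 0.3419, 0.024 ]))]
[0.5268 0.3035 0.1878]
on line [0.5293 0.3092]
shift [ 0.271 -0.038  6.631] turn [-0.09  0.21  0.12]
```

View pics/e.png

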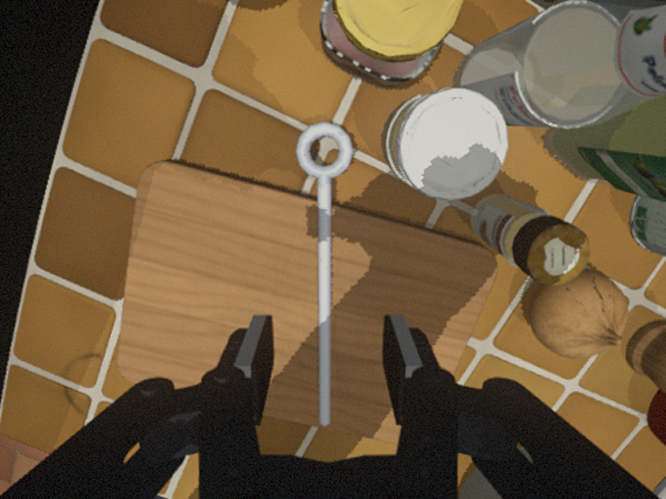

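Bar is centred between the fingers (ring at px (250,116), nose at (250,325) of the original), and the measured length of 0.268 m matches. Descending.

>>> carry_out:
  increments:
    - [[0.1,0,1.2],[0,0.2,0],0.5]
    - [[0.2,0,2.4],[0,0.2,0],0.5]
    - [[0.22,0,3.6],[0,0.2,0],0.5]
    - [[0.22,0,4.8],[0,0.2,0],0.5]
    - [[0.22,0,5.7],[0,0.2,0],0.5]
    - [[0.22,0,6.1],[0,0.2,0],0.5]
    - [[0.22,0,6.1],[0,0.2,0],0.5]
    - [[0.22,0,6.1],[0,0.2,0],0.5]

```text
t: 5.35
tcp_pos: [0.532, 0.3072, 0.0389]
tool_rot: [0.886, 0.464, 0.002, -0.001]
wrist_force: [0.3, 0.3, 0.1]
opening: 0.0425
grip_force: 0.0
```

Run:
```python
from h import *
print(manip.get_state()["wrist_force"]);go([.5283,.3078,.0215],55.35)
```

```text
[0.3359748  0.32673533 0.10783746]
shift [-0.068 -0.135  0.695] turn [ 0.07 -0.29 -0.05]
```

>>> carry_out:
  increments:
    - [[0,-0.1,0.3],[0,-0.2,0],0.5]
    - [[0,-0.1,0.5],[0,-0.2,0],0.5]
    - [[0,-0.1,0.62],[0,-0.2,0],0.5]
    - [[0,-0.1,0.62],[0,-0.2,0],0.5]

```text
t: 5.68
tcp_pos: [0.5288, 0.3093, 0.0214]
tool_rot: [0.885, 0.465, -0.0, 0.0]
wrist_force: [-0.6, 0.2, -1.2]
opening: 0.0425
grip_force: 0.0
```

Run:
```python
from h import *
for _ in range(3):
    W=manip.get_image("wrist");s=manip.get_state();print(s["tcp_pos"],s["wrist_force"])
save(W,"f.png",None,1.3)
```

```text
[0.52884404 0.30936005 0.02159481] [0.34185698 0.23191456 0.56951231]
[0.52894909 0.30938895 0.02172622] [-0.11417336 -0.17679201 -0.51952098]
[0.52907845 0.30940247 0.02185266] [-0.32155769  0.54998877 -1.34662769]
```

View pics/f.png

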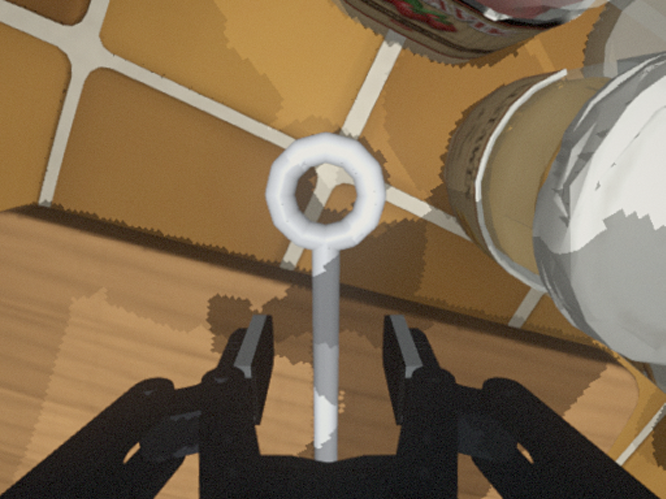

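The rod lies midway between the pads and clear of the jar, with no contact force. Closing.

>>> carry_out:
  increments:
    - [[0,0,0],[0,0,0],0]
    - [[0,0,0],[0,0,0],0]
    - [[0,0,0],[0,0,0],0]
    - [[0,0,0],[0,0,0],0]
    - [[0,0,0],[0,0,0],0]
    - [[0,0,0],[0,0,0],0]
  force: 90

```text
t: 6.33
tcp_pos: [0.5292, 0.3095, 0.0222]
tool_rot: [0.885, 0.465, 0.0, -0.0]
wrist_force: [-1.4, 0.3, 1.9]
opening: 0.0057
grip_force: 88.5
```

>>> carry_out:
  increments:
    - [[0,0,-0.3],[0,0,0],0]
    - [[0,0,-1],[0,0,0],0]
    - [[0,0,-2],[0,0,0],0]
    - [[0,0,-3],[0,0,0],0]
    - [[0,0,-4],[0,0,0],0]
    - [[0,0,-5],[0,0,0],0]
    - [[0,0,-6],[0,0,0],0]
    - [[0,0,-6.5],[0,0,0],0]

```text
t: 7.0
tcp_pos: [0.5301, 0.3098, 0.1882]
tool_rot: [0.885, 0.465, 0.002, 0.0]
wrist_force: [0.5, 0.3, -0.4]
opening: 0.0056
grip_force: 88.6
```

Run:
```python
from h import *
np.set_printoptions(precision=4,suppress=True)
W=manip.get_image("wrist");S=manip.get_image("scene");B=manip.get_image("side")
s=manip.get_state();print(s["tcp_pos"],s["opening"],s["grip_force"],s["wrist_torque"])
for t in("bar_tip","bar_neck"):
    o=[(p,np.array(r[0]["pixel"])) for p in(W,S,B) if (r:=manip.landmark_of(p,t)) and r[0]["score"]>.4]
    print(t,len(o),tri(o) if len(o)>1 else 0)
go([.34,.165,.20],130)
```

```text
[0.5298 0.3096 0.1856] 0.005191630087287431 88.5980772972107 [-0.0026 -0.0448  0.025 ]
bar_tip 2 (array([ 0.3916, -0.0822,  0.2407]), [29.7, 33.1])
bar_neck 3 (array([0.5506, 0.3384, 0.1822]), [1.8, 1.3, 1.4])
shift [-9.011 -2.921 -0.685] turn [ -0.2    0.08 -74.62]
```

Run:
```python
from h import *
B=manip.get_image("side");save(B,"g.png",(190,80,330,230),4)
s=manip.get_state();print(s["tcp_pos"],s["opening"])
```

```text
[0.52820935 0.3089604  0.18243105] 0.005621897702971797
```

View pics/g.png

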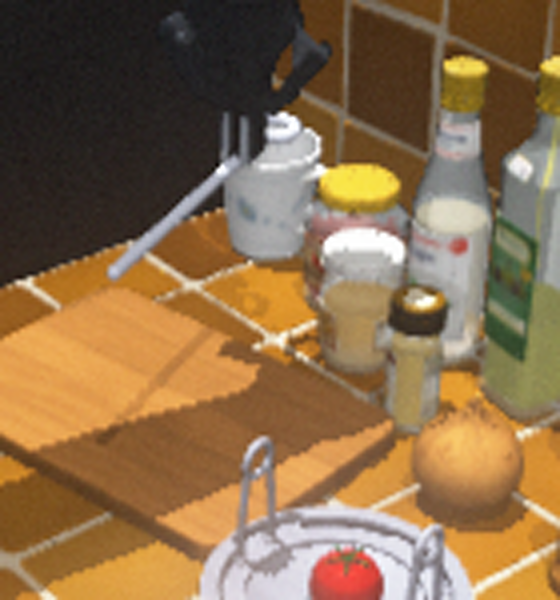

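The bar is held, nose at side px (218,148), roughly horizontal. Next I check its tilt by ray and swing to the pre-insertion pose.

Run:
```python
from h import *
np.set_printoptions(precision=4,suppress=True)
B=manip.get_image("side")
for z in(.16,.17,.18,.19,.2): print(z,proj(B,[.4209,.1512,z]),onz(B,(218,148),z))
```

```text
0.16 [218.0295 156.717 ] [0.4254 0.1961 0.16  ]
0.17 [217.9328 153.3453] [0.4239 0.1786 0.17  ]
0.18 [217.8351 149.9405] [0.4223 0.161  0.18  ]
0.19 [217.7364 146.5022] [0.4208 0.1435 0.19  ]
0.2 [217.6367 143.0298] [0.4192 0.126  0.2   ]
```

>>> carry_out:
  increments:
    - [[-1.1,-0.35,-0.7],[0,0,-7],0]
    - [[-2.2,-0.7,-1.2],[0,0,-14],0]
    - [[-3.3,-1.1,-1.2],[0,0,-21],0]
    - [[-4.5,-1.5,-1.2],[0,0,-28],0]
    - [[-5.6,-1.8,-1.2],[0,0,-35],0]
    - [[-6.7,-2.2,-1.2],[0,0,-42],0]
    - [[-7.9,-2.5,-1.2],[0,0,-49],0]
    - [[-9,-2.9,-1.2],[0,0,-56],0]

```text
t: 8.22
tcp_pos: [0.3401, 0.1643, 0.2137]
tool_rot: [0.561, 0.828, -0.0, 0.0]
wrist_force: [0.1, -0.1, 0.8]
opening: 0.0056
grip_force: 88.8
```

Run:
```python
from h import *
go([.34,.165,.20],130)
```

```text
shift [0.028 0.007 0.55 ] turn [ -0.02   0.02 -18.27]
```

>>> carry_out:
  increments:
    - [[0,0,0],[0,0,-7],0]
    - [[0,0,0],[0,0,-14],0]
    - [[0,0,0],[0,0,-18.3],0]
    - [[0,0,0],[0,0,-18.3],0]

```text
t: 8.55
tcp_pos: [0.3412, 0.1652, 0.2141]
tool_rot: [0.425, 0.905, 0.0, 0.0]
wrist_force: [0.0, -0.7, -1.2]
opening: 0.0054
grip_force: 88.8
```

Run:
```python
from h import *
np.set_printoptions(precision=4,suppress=True)
B=manip.get_image("side");S=manip.get_image("scene");W=manip.get_image("wrist");s=manip.get_state();print(s["tcp_pos"],s["t"])
def c(p,x0,y0,s=5.0): return cv2.resize(p["pixels"][y0:y0+110,x0:x0+78,::-1],None,fx=s,fy=s,interpolation=cv2.INTER_CUBIC)
cv2.imwrite("pics/i.png",np.hstack([c(S,245,150),c(B,233,150)]))
for t in("bar_tip","bar_neck","eye_mid","steamer_dish"):
    o=[(p,np.array(r[0]["pixel"])) for p in(W,S,B) if (r:=manip.landmark_of(p,t)) and r[0]["score"]>.4]
    print(t,[np.round(x[1],1) for x in o],tri(o) if len(o)>1 else 0)
```

```text
[0.3414 0.1653 0.214 ] 8.7
bar_tip [array([245.5, 162.5]), array([238.7, 166. ])] (array([ 0.4526, -0.001 ,  0.2267]), [1.3, 1.4])
bar_neck [array([251.4, 187.3]), array([156.2, 162.2]), array([170.1, 132.2])] (array([0.3135, 0.1907, 0.2154]), [12.1, 2.4, 3.7])
eye_mid [array([154.3, 164.8]), array([272.5, 206.8])] (array([0.5325, 0.329 , 0.0068]), [44.6, 45.5])
steamer_dish [array([278.1, 218.6]), array([270.1, 234.2])] (array([ 0.5187, -0.061 ,  0.0696]), [0.9, 1.0])
```

View pics/i.png

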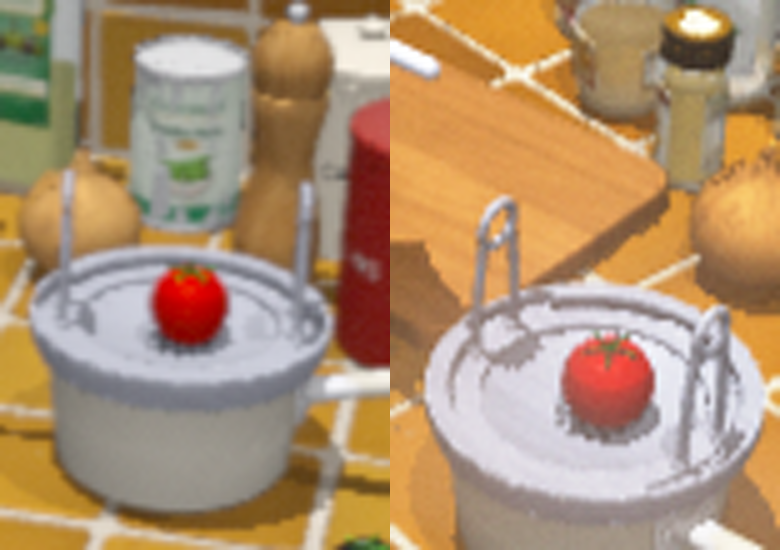

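In the side view the eyelet holes are at px (254.4,195) and (297.6,217), and the bar nose is at (242,163), short of and above the near eyelet. I'll zoom the earlier overhead view for the lateral position.

Run:
```python
from h import *
im=cv2.imread("pics/d.png")[215:365,395:605]
cv2.imwrite("pics/j.png",cv2.resize(im,None,fx=3.8,fy=3.8,interpolation=cv2.INTER_CUBIC))
```

```text
(no output)
```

View pics/j.png

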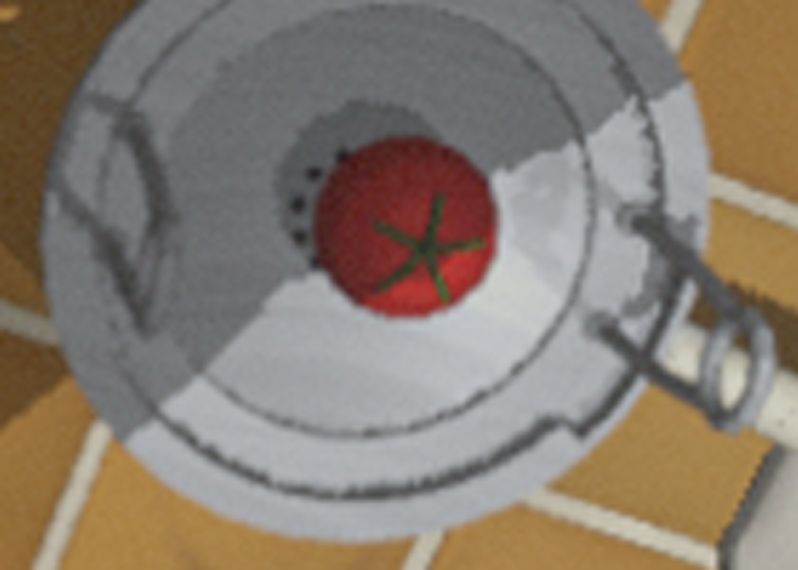

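Run:
```python
from h import *
np.set_printoptions(precision=4,suppress=True)
W=manip.get_image("wrist");S=manip.get_image("scene");B=manip.get_image("side");s=manip.get_state()
Rt=Ro.from_quat(s["tool_rot"]).as_matrix();Rct=np.asarray(W["R"])@Rt; oc=Rt.T@(-np.asarray(W["R"]).T@W["t"]-s["tcp_pos"])
q=np.array([.907,.421,0,0]);Rd=Ro.from_quat(q/np.linalg.norm(q)).as_matrix()
D=dict(W);D["R"]=Rct@Rd.T;cd=np.array([.4705,.0337,.3472])+Rd@oc;D["t"]=-D["R"]@cd
print("check",cd,ray(D,(256,192))[1])
dp=lambda x,y:(np.array([x,y])/3.8+[395,215])/1.5-.2
obs=[(S,-1,.0135,(258.4,184.4)),(S,1,.0135,(306,187)),(B,-1,.0135,(255,189.4)),(B,1,.0135,(298,211.4)),(B,-1,0,(254.4,195)),(B,1,0,(297.6,217)),(D,1,0,dp(738,370))]
def f(v,full=False):
    w=np.array([np.cos(v[2]),np.sin(v[2]),0]);r=[]
    for p,sg,dz,x in obs:
        X=np.array([v[0],v[1],v[3]])+sg*.061*w+[0,0,dz]; r.append(proj(p,X)-x)
    r=np.array(r); return r if full else np.append(r.ravel(),(v[3]-.151)/.001)
r=least_squares(f,[.525,-.062,-.87,.151],loss="soft_l1");print(r.x,np.degrees(r.x[2]));print(f(r.x,True))
w=np.array([np.cos(r.x[2]),np.sin(r.x[2]),0]);n=np.array([-w[1],w[0],0])
for sg in(-1,1):
    c=np.array([r.x[0],r.x[1],r.x[3]])+sg*.061*w;print("ring",sg,c)
    for t in range(0,360,60):
        X=c+.0107*(n*np.cos(np.radians(t))+np.array([0,0,1])*np.sin(np.radians(t))); print(t,np.round(((proj(D,X)+.2)*1.5-[395,215])*3.8))
# tip
o=[(S,np.array([245.5,162.5])),(B,np.array([241.8,163.3]))]
tc=s["tcp_pos"]-.19*Rt[:,0]+[0,0,.002]
print("tip pred",tc,proj(S,tc),proj(B,tc),[manip.landmark_of(p,"bar_tip")[:1] for p in(S,B)])
```

```text
check [0.5218 0.0933 0.4897] [-0.1843 -0.2375 -0.9538]
[ 0.5271 -0.062  -0.8811  0.151 ] -50.48294085432606
[[ 0.5985 -0.0723]
 [ 0.6789 -0.2847]
 [-0.2739  0.4096]
 [-0.382   0.338 ]
 [ 0.2033 -0.3923]
 [-0.4452 -0.32  ]
 [-0.0948 -0.2687]]
ring -1 [ 0.4883 -0.0149  0.151 ]
0 [171. 216.]
60 [172. 255.]
120 [160. 307.]
180 [148. 317.]
240 [149. 278.]
300 [160. 229.]
ring 1 [ 0.5659 -0.109   0.151 ]
0 [754. 320.]
60 [765. 360.]
120 [748. 409.]
180 [721. 416.]
240 [711. 377.]
300 [727. 329.]
tip pred [0.4627 0.0191 0.2161] [242.9625 164.5102] [241.6648 163.6865] [[{'pixel': [243.5, 163.2], 'score': 0.92}], [{'pixel': [238.7, 165.6], 'score': 0.84}]]
```

The fit agrees within 0.7 px in all views: eyelet midpoint (0.527,-0.062,0.151), axis at -50.5°. Aligning in front of the near eyelet at the insertion height.

Run:
```python
from h import *
go([.3515,.1509,.148],129.5)
```

```text
shift [-0.7   -0.059  2.645] turn [0.   0.   0.18]
```

>>> carry_out:
  increments:
    - [[0,0,0.7],[0,0,0.2],0]
    - [[0,0,1.4],[0,0,0.2],0]
    - [[0,-0.06,2.1],[0,0,0.2],0]
    - [[-0.4,-0.06,2.64],[0,0,0.2],0]
    - [[-0.7,-0.06,2.64],[0,0,0.2],0]
    - [[-0.7,-0.06,2.64],[0,0,0.2],0]
    - [[-0.7,-0.06,2.64],[0,0,0.2],0]

```text
t: 10.13
tcp_pos: [0.352, 0.1508, 0.149]
tool_rot: [0.427, 0.904, 0.0, 0.0]
wrist_force: [-0.5, 0.6, -1.0]
opening: 0.0057
grip_force: 88.8
```

```bash
cat >> h.py <<'E'
C=np.array([.5271,-.062,.151]);a0=np.radians(-50.48);w0=np.array([np.cos(a0),np.sin(a0),0]);n0=np.array([-w0[1],w0[0],0])
def rel(X): d=np.asarray(X)-C; return np.round(np.array([d@w0,d@n0,d[2]])*1000,1)
E
python3 - <<'E'
from h import *
np.set_printoptions(precision=4,suppress=True)
S=manip.get_image("scene");B=manip.get_image("side");s=manip.get_state()
Rt=Ro.from_quat(s["tool_rot"]).as_matrix();tc=s["tcp_pos"]-.19*Rt[:,0]+[0,0,.003]
print(s["tcp_pos"],"tcp rel",rel(s["tcp_pos"]),"tip",rel(tc),proj(S,tc),proj(B,tc))
print([(manip.landmark_of(p,"bar_tip")[:1]) for p in(S,B)])
cv2.imwrite("pics/k.png",np.hstack([cv2.resize(p["pixels"][y:y+55,x:x+39,::-1],None,fx=10,fy=10,interpolation=cv2.INTER_CUBIC) for p,x,y in((S,232,165),(B,225,165))]))
go([.3515,.1509,.148],129.5)
E
```

```text
[0.3522 0.1511 0.1494] tcp rel [-275.7    0.7   -1.6] tip [-85.7   0.5   1.6] [249.2987 188.0127] [246.7717 189.8233]
[[{'pixel': [251.7, 186.1], 'score': 0.96}], [{'pixel': [243.9, 193.8], 'score': 0.7}]]
shift [ 0.005 -0.026  0.05 ] turn [ 0.1   0.04 -0.01]
```

View pics/k.png

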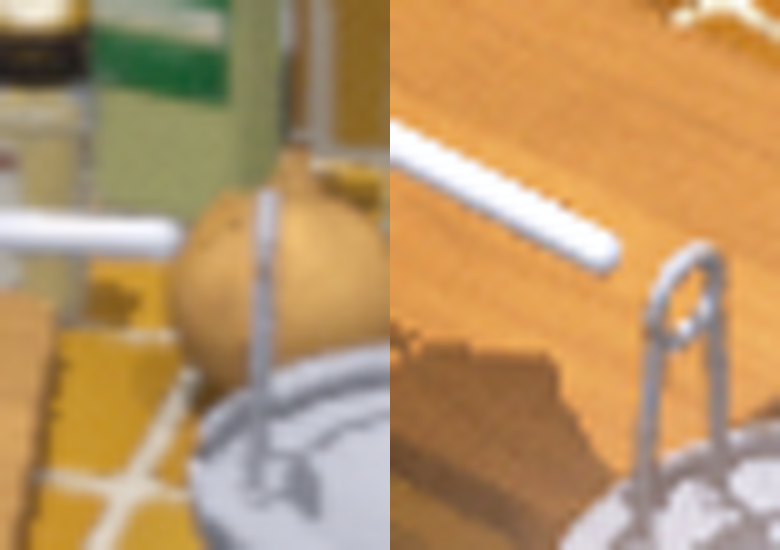

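Nose is at side px (247.8,190.5), pointing at the hole at (254.4,194.8). In the scene view it's at row 188.6, level with the ring's middle. Pushing into the near eyelet.

>>> carry_out:
  increments:
    - [[-0.4,-0.03,0],[0,0,0],0]
    - [[-0.8,-0.03,0],[0,0,0],0]
    - [[-1.2,-0.03,0],[0,0,0],0]
    - [[-1.6,-0.03,0],[0,0,0],0]
    - [[-2.0,-0.03,0],[0,0,0],0]
    - [[-2.0,-0.03,0],[0,0,0],0]

```text
t: 10.83
tcp_pos: [0.3841, 0.1102, 0.148]
tool_rot: [0.428, 0.904, -0.0, 0.0]
wrist_force: [-0.4, 0.4, 0.2]
opening: 0.0054
grip_force: 88.7
```

```bash
cat >> h.py <<'E'
def check():
    np.set_printoptions(precision=4,suppress=True)
    S=manip.get_image("scene");B=manip.get_image("side");s=manip.get_state()
    Rt=Ro.from_quat(s["tool_rot"]).as_matrix();tc=s["tcp_pos"]-.19*Rt[:,0]+[0,0,.002]
    print("t",s["t"],"tcp rel",rel(s["tcp_pos"]),"tip",rel(tc),proj(S,tc),proj(B,tc),"F",s["wrist_force"],"M",s["wrist_torque"],"op",s["opening"])
    for t in("bar_tip","eye_mid","steamer_dish","pan_centre","tomato"): print(t,[[(np.round(q["pixel"],1).tolist(),round(q["score"],2)) for q in manip.landmark_of(p,t)[:3]] for p in(S,B)])
    return S,B,s
E
python3 -c "
from h import *
check()"
```

```text
t 10.9333 tcp rel [-225.5   -1.    -3.1] tip [-35.5  -1.4  -1.2] [268.6781 190.2832] [262.6418 199.6962] F [-0.1502 -0.1328 -1.0498] M [ 0.0149 -0.0253 -0.0136] op 0.005419529730493447
bar_tip [[([271.9, 186.9], 0.96)], [([261.9, 201.1], 0.93)]]
eye_mid [[([280.6, 192.9], 0.76)], [([275.7, 207.1], 0.56), ([305.8, 202.4], 0.34)]]
steamer_dish [[([276.1, 216.7], 0.81)], [([269.3, 233.8], 0.64), ([274.6, 207.2], 0.34)]]
pan_centre [[([279.9, 216.8], 0.68)], [([225.2, 182.1], 0.51)]]
tomato [[([320.5, 266.1], 0.73), ([220.0, 250.7], 0.48), ([281.7, 211.4], 0.47)], [([200.9, 239.0], 0.8), ([277.5, 228.4], 0.72), ([263.5, 303.8], 0.55)]]
```

>>> carry_out:
  increments:
    - [[-0.5,-0.04,0],[0,0,0],0]
    - [[-1.0,-0.04,0],[0,0,0],0]
    - [[-1.5,-0.04,0],[0,0,0],0]
    - [[-2.0,-0.04,0],[0,0,0],0]
    - [[-2.5,-0.04,0],[0,0,0],0]
    - [[-3.0,-0.04,0],[0,0,0],0]
    - [[-3.3,-0.04,0],[0,0,0],0]
    - [[-3.3,-0.04,0],[0,0,0],0]

```text
t: 12.1
tcp_pos: [0.4354, 0.0461, 0.148]
tool_rot: [0.428, 0.904, -0.0, 0.0]
wrist_force: [-0.3, 0.2, -0.2]
opening: 0.0057
grip_force: 88.7
```

```bash
cat >> h.py <<'E'
def line(p,x0,x1):
    pass
E
python3 -c "
from h import *
S,B,s=check()
# bright rod centreline between eyelets: print column luminance profile near predicted axis
for nm,p in(('S',S),('B',B)):
    g=p['pixels'].astype(int).sum(2)
    for sv in(-.09,-.075,-.045,-.02,0,.02):
        x,y=proj(p,C+w0*sv+[0,0,0]);c=g[int(round(y))-8:int(round(y))+9,int(round(x))];print(nm,sv,round(x,1),round(y,1),c.tolist())
"
```

```text
t 12.2 tcp rel [-143.4   -2.    -3. ] tip [46.6 -2.3 -1.2] [300.6758 192.053 ] [291.168  214.8581] F [-0.1602  0.1906 -0.2831] M [0.0192 0.0334 0.0356] op 0.005794812575978968
bar_tip [[([303.0, 188.8], 0.73), ([304.5, 247.0], 0.24)], [([288.2, 218.6], 0.82)]]
eye_mid [[([284.6, 188.8], 0.61)], [([274.7, 204.9], 0.85)]]
steamer_dish [[], [([272.5, 235.4], 0.97), ([279.2, 227.9], 0.57)]]
pan_centre [[], []]
tomato [[([320.8, 269.6], 0.62), ([283.3, 211.1], 0.53), ([218.0, 252.8], 0.48)], [([263.8, 303.4], 0.77), ([277.9, 226.4], 0.55)]]
S -0.09 247.6 188.6 [395, 404, 405, 402, 394, 387, 420, 538, 562, 496, 417, 382, 364, 366, 356, 354, 395]
S -0.075 253.4 188.9 [403, 398, 396, 397, 413, 418, 426, 534, 559, 516, 468, 459, 434, 418, 388, 370, 368]
S -0.045 265.0 189.4 [459, 338, 267, 293, 407, 461, 475, 497, 555, 559, 498, 461, 480, 474, 452, 426, 403]
S -0.02 274.7 189.9 [504, 507, 488, 483, 469, 470, 512, 706, 718, 622, 498, 448, 470, 436, 401, 375, 417]
S 0 282.5 190.3 [348, 305, 293, 281, 382, 464, 463, 592, 730, 686, 537, 362, 394, 501, 442, 385, 402]
S 0.02 290.3 190.7 [481, 481, 480, 476, 464, 436, 479, 712, 709, 597, 458, 355, 308, 365, 380, 377, 406]
B -0.09 245.2 189.8 [474, 491, 491, 502, 503, 495, 499, 559, 589, 567, 513, 446, 447, 479, 496, 499, 479]
B -0.075 250.1 192.3 [463, 462, 488, 495, 504, 498, 491, 524, 566, 594, 524, 426, 387, 397, 380, 396, 400]
B -0.045 259.9 197.4 [454, 466, 494, 504, 501, 512, 502, 500, 553, 594, 573, 504, 455, 467, 493, 501, 497]
B -0.02 268.3 201.7 [478, 507, 503, 514, 516, 513, 548, 745, 757, 740, 644, 457, 376, 425, 448, 419, 391]
B 0 275.2 205.3 [293, 293, 286, 281, 319, 421, 462, 667, 751, 753, 724, 591, 434, 384, 419, 439, 460]
B 0.02 282.2 209.0 [446, 454, 450, 443, 444, 497, 651, 744, 758, 749, 703, 550, 556, 646, 645, 486, 450]
```

>>> carry_out:
  increments:
    - [[-0.3,0.06,0],[0,0,0],0]
    - [[-0.6,0.06,0],[0,0,0],0]
    - [[-0.9,0.06,0],[0,0,0],0]
    - [[-1.2,0.06,0],[0,0,0],0]
    - [[-1.2,0.06,0],[0,0,0],0]

```text
t: 13.12
tcp_pos: [0.4558, 0.0239, 0.148]
tool_rot: [0.428, 0.904, -0.0, 0.0]
wrist_force: [-0.8, 0.8, -0.5]
opening: 0.0054
grip_force: 88.7
```

>>> carry_out:
  increments:
    - [[-0.3,0,0],[0,0,0],0]
    - [[-0.6,0,0],[0,0,0],0]
    - [[-0.9,0,0],[0,0,0],0]
    - [[-1.15,0,0],[0,0,0],0]
    - [[-1.15,0,0],[0,0,0],0]

```text
t: 13.53
tcp_pos: [0.4738, 0.002, 0.1481]
tool_rot: [0.427, 0.904, -0.0, 0.0]
wrist_force: [-0.3, 0.1, -0.1]
opening: 0.0059
grip_force: 88.7
```

```bash
python3 -c "
from h import *
S,B,s=check()
print([ (tri([(S,np.array(a[0]['pixel'])),(B,np.array(b[0]['pixel']))])) for t in('eye_mid','steamer_dish') if (a:=manip.landmark_of(S,t)) and (b:=manip.landmark_of(B,t))])
for nm,p in(('S',S),('B',B)):
    g=p['pixels'].astype(int).sum(2)
    for sv in(-.045,0,.04,.08,.1):
        x,y=proj(p,C+w0*sv+[0,0,0]);c=g[int(round(y))-6:int(round(y))+7,int(round(x))];print(nm,sv,round(x,1),round(y,1),c.tolist())
"
```

```text
t 13.6333 tcp rel [-84.6  -0.5  -3. ] tip [105.4  -0.8  -1.1] [323.6793 192.9189] [313.8258 226.0261] F [-0.4202  0.7402 -1.705 ] M [ 0.0484  0.0304 -0.004 ] op 0.00545068439154787
bar_tip [[([326.8, 189.7], 0.73)], [([312.5, 228.5], 0.66)]]
eye_mid [[([285.1, 190.2], 0.69)], [([271.3, 206.9], 0.85)]]
steamer_dish [[], [([271.9, 230.6], 0.8)]]
pan_centre [[([282.7, 215.4], 0.84), ([322.7, 191.9], 0.65), ([235.2, 194.2], 0.47)], []]
tomato [[([219.2, 253.4], 0.76), ([283.1, 210.9], 0.59), ([318.7, 266.9], 0.52)], [([277.1, 227.2], 0.78), ([263.9, 305.3], 0.62), ([198.8, 240.3], 0.6)]]
[(array([ 0.514 , -0.0806,  0.1616]), [0.0, 0.1])]
S -0.045 265.0 189.4 [267, 285, 405, 461, 485, 534, 556, 542, 492, 492, 486, 469, 453]
S 0 282.5 190.3 [289, 285, 383, 463, 456, 522, 556, 536, 463, 339, 384, 502, 441]
S 0.04 298.1 191.1 [300, 304, 313, 335, 458, 715, 711, 604, 466, 376, 347, 338, 339]
S 0.08 313.7 191.9 [290, 283, 278, 282, 419, 715, 704, 587, 419, 263, 172, 176, 179]
S 0.1 321.6 192.3 [151, 168, 152, 164, 313, 611, 713, 655, 515, 304, 192, 166, 157]
B -0.045 259.9 197.4 [495, 488, 503, 505, 477, 535, 587, 579, 519, 454, 478, 479, 488]
B 0 275.2 205.3 [258, 260, 285, 404, 447, 532, 573, 564, 511, 475, 400, 350, 400]
B 0.04 289.4 212.7 [418, 426, 426, 449, 734, 759, 751, 700, 532, 399, 413, 425, 400]
B 0.08 304.3 220.4 [432, 431, 435, 434, 515, 747, 762, 755, 702, 526, 632, 677, 679]
B 0.1 312.0 224.4 [432, 422, 420, 420, 447, 747, 762, 757, 721, 551, 408, 418, 430]
```

The rod shows on the predicted line in both views out to s≈+105 mm, with no push force. Settling it 2 mm lower, releasing, and regripping at the middle.

>>> carry_out:
  increments:
    - [[0,0,0.05],[0,0,0],0]
    - [[0,0,0.09],[0,0,0],0]
    - [[0,0,0.09],[0,0,0],0.5]
    - [[0,0,0.09],[0,0,0],0.5]
    - [[0,0,0.09],[0,0,0],0.5]
    - [[0,0,0.09],[0,0,0],0.5]

```text
t: 14.78
tcp_pos: [0.473, 0.0031, 0.1461]
tool_rot: [0.427, 0.904, 0.0, 0.0]
wrist_force: [0.2, -0.3, -0.6]
opening: 0.0428
grip_force: 0.0
```

>>> carry_out:
  increments:
    - [[0,0,-0.4],[0,0,0],0.6]
    - [[0,0,-1.0],[0,0,0],0.6]
    - [[0,0,-1.6],[0,0,0],0.6]
    - [[0,0,-2.2],[0,0,0],0.6]
    - [[0,0,-2.4],[0,0,0],0.6]

```text
t: 15.2
tcp_pos: [0.4743, 0.0029, 0.2093]
tool_rot: [0.427, 0.904, 0.001, 0.002]
wrist_force: [0.6, -0.0, 0.0]
opening: 0.0514
grip_force: 0.0
```

```bash
python3 -c "
from h import *
S,B,s=check()
for nm,p in(('S',S),('B',B)):
    g=p['pixels'].astype(int).sum(2)
    for sv in(-.1,-.045,0,.04,.08,.1):
        x,y=proj(p,C+w0*sv+[0,0,-.003]);c=g[int(round(y))-6:int(round(y))+7,int(round(x))];print(nm,sv,round(x,1),round(y,1),c.tolist())
go([*C[:2],.205],129.5)
"
```

```text
t 15.3 tcp rel [-83.9   0.4  56.9] tip [106.1   0.3  59.4] [326.0154 170.8631] [317.1893 202.9566] F [-1.0013  0.1465 -0.5895] M [ 0.0513 -0.0348  0.0109] op 0.051271424464878174
bar_tip [[([324.1, 192.3], 0.63)], [([312.6, 230.5], 0.65)]]
eye_mid [[([282.6, 190.1], 0.71)], [([272.7, 208.4], 0.7)]]
steamer_dish [[([278.7, 218.0], 0.69)], [([272.1, 235.2], 0.83)]]
pan_centre [[([283.2, 190.6], 0.71), ([282.1, 216.6], 0.7)], []]
tomato [[([219.1, 253.1], 0.74), ([282.4, 210.4], 0.72), ([319.3, 268.2], 0.49)], [([198.7, 240.6], 0.81), ([264.4, 301.4], 0.69), ([278.0, 227.5], 0.54)]]
S -0.1 243.7 189.4 [400, 406, 384, 371, 418, 527, 553, 509, 447, 425, 372, 299, 251]
S -0.045 265.0 190.5 [409, 462, 473, 472, 542, 557, 509, 469, 482, 469, 453, 429, 403]
S 0 282.4 191.4 [272, 370, 462, 449, 451, 545, 564, 504, 406, 422, 506, 440, 392]
S 0.04 298.0 192.2 [303, 317, 337, 391, 574, 727, 683, 537, 393, 351, 343, 337, 332]
S 0.08 313.6 193.0 [286, 281, 275, 347, 615, 718, 645, 506, 314, 189, 165, 179, 197]
S 0.1 321.5 193.4 [157, 162, 155, 217, 468, 719, 693, 551, 357, 217, 165, 164, 173]
B -0.1 242.1 189.2 [500, 503, 495, 500, 676, 634, 581, 550, 462, 407, 403, 415, 426]
B -0.045 259.8 198.4 [495, 496, 501, 498, 502, 562, 585, 559, 490, 462, 479, 485, 485]
B 0 275.1 206.4 [261, 290, 402, 443, 498, 563, 572, 539, 474, 375, 351, 394, 431]
B 0.04 289.4 213.8 [431, 425, 429, 659, 751, 756, 726, 601, 437, 413, 427, 400, 410]
B 0.08 304.2 221.5 [435, 437, 435, 437, 699, 759, 757, 725, 569, 420, 402, 409, 404]
B 0.1 311.8 225.5 [418, 420, 414, 434, 695, 759, 759, 735, 591, 447, 425, 442, 450]
shift [-3.398  0.025  0.013] turn [-0.03 -0.04 -0.02]
```

The bar stays up unsupported, so it's in both eyelets. Moving over the middle and down.

>>> carry_out:
  increments:
    - [[-0.8,0,0],[0,0,0],0.6]
    - [[-1.7,0,0],[0,0,0],0.6]
    - [[-2.6,0,0],[0,0,0],0.6]
    - [[-3.4,0,0],[0,0,0],0.6]
    - [[-3.4,0,0],[0,0,0],0.6]

```text
t: 16.22
tcp_pos: [0.5287, -0.0652, 0.205]
tool_rot: [0.428, 0.904, -0.001, 0.001]
wrist_force: [-0.9, -0.5, -1.1]
opening: 0.0515
grip_force: 0.0
```

```bash
python3 -c "
from h import *
s=manip.get_state();print(rel(s['tcp_pos']))
W=manip.get_image('wrist')
r=manip.silhouettes(W,'lifting_bar');print(len(r))
if r: barfit(W,.148)
go([*C[:2],.131],129.5)
"
```

```text
[ 3.4 -0.8 54. ]
1
bar mean [ 0.5067354  -0.03605104] dir [-0.63536066  0.77221554] 129.446739002362 ends [ 0.59585238 -0.14436356] [0.44677904 0.03681976]
shift [-0.007  0.027  2.982] turn [-0.03 -0.07 -0.04]
```

>>> carry_out:
  increments:
    - [[0,0.04,0.7],[0,0,0],0.6]
    - [[0,0.04,1.4],[0,0,0],0.6]
    - [[0,0.04,2.1],[0,0,0],0.6]
    - [[0,0.04,2.7],[0,0,0],0.6]
    - [[0,0.04,2.95],[0,0,0],0.6]
    - [[0,0.04,2.95],[0,0,0],0.6]

```text
t: 16.87
tcp_pos: [0.5258, -0.0608, 0.1302]
tool_rot: [0.426, 0.905, -0.0, -0.002]
wrist_force: [-0.2, 0.0, 0.2]
opening: 0.0508
grip_force: 0.0
```

>>> carry_out:
  increments:
    - [[0,0,0],[0,0,0],0]
    - [[0,0,0],[0,0,0],0]
    - [[0,0,0],[0,0,0],0]
    - [[0,0,0],[0,0,0],0]
    - [[0,0,0],[0,0,0],0]
    - [[0,0,0],[0,0,0],0]
    - [[0,0,0],[0,0,0],0]
  force: 90

```text
t: 17.45
tcp_pos: [0.5286, -0.0622, 0.1336]
tool_rot: [0.427, 0.904, 0.0, 0.001]
wrist_force: [-0.5, 0.1, 6.0]
opening: 0.0068
grip_force: 88.2
```

```bash
python3 -c "
from h import *
S,B,s=check();print(s['joint_positions'],rel(s['tcp_pos']),s['grip_force'])
A=[(S,np.array([302.1,247.3])),(B,np.array([289.4,272.6]))]
for p in(S,B): print([(q['pixel'],q['score'],onz(p,q['pixel'],0)) for q in manip.landmark_of(p,'saucepan')[:1]])
"
```

```text
t 17.55 tcp rel [  1.1   1.  -17.4] tip [191.1   0.8 -15. ] [356.6298 199.2852] [348.3339 248.9971] F [-1.1168  0.0823  5.2315] M [-0.0334  0.1514 -0.0131] op 0.006528241506888065
bar_tip [[([326.2, 188.0], 0.71)], [([312.8, 228.8], 0.97)]]
eye_mid [[([284.7, 189.8], 0.82), ([281.5, 211.7], 0.7), ([280.4, 215.2], 0.23)], [([275.1, 207.9], 0.75)]]
steamer_dish [[([279.5, 216.1], 0.84)], [([270.1, 232.8], 0.9)]]
pan_centre [[([282.1, 214.2], 0.98), ([281.5, 211.2], 0.52)], []]
tomato [[([220.6, 251.8], 0.79), ([284.4, 212.5], 0.75), ([318.3, 267.9], 0.51)], [([277.5, 230.1], 0.79), ([261.9, 304.1], 0.65), ([199.3, 238.0], 0.62)]]
[-0.2431  0.0641 -0.0781  1.426  -0.0001  0.6389] [  1.1   1.  -17.4] 88.16796898841858
[([304.6, 248.8], 0.7, array([ 0.545 , -0.1332,  0.    ]))]
[([290.0, 270.1], 0.86, array([ 0.558 , -0.1177,  0.    ]))]
```

```bash
python3 -c "
from h import *
np.set_printoptions(precision=4,suppress=True)
W=manip.get_image('wrist');S=manip.get_image('scene');B=manip.get_image('side');s=manip.get_state()
Rt=Ro.from_quat(s['tool_rot']).as_matrix();Rct=np.asarray(W['R'])@Rt; oc=Rt.T@(-np.asarray(W['R']).T@W['t']-s['tcp_pos'])
q=np.array([.907,.421,0,0]);Rd=Ro.from_quat(q/np.linalg.norm(q)).as_matrix()
D=dict(W);D['R']=Rct@Rd.T;cd=np.array([.4705,.0337,.3472])+Rd@oc;D['t']=-D['R']@cd
X,e=tri([(D,np.array([671,354])/1.5),(B,np.array([513,435])/1.531)]);print('handle tip',X,e)
d=X-C;print('handle angle',np.degrees(np.arctan2(d[1],d[0])))
for z in(.05,.06,.07):
  a=onz(D,np.array([671,354])/1.5,z);b=onz(D,np.array([600,322])/1.5,z);v=a-b;u=a-C;print(z,np.degrees(np.arctan2(v[1],v[0])),np.degrees(np.arctan2(u[1],u[0])))
j=lambda x,y:(np.array([x,y])/3.8+[395,215])/1.5-.2
for pt in((555,420),(580,437),(690,285),(660,215),(650,100),(610,75),(40,230),(710,180)):
  p=onz(D,j(*pt),.089)-C;print(pt,np.hypot(p[0],p[1]),np.degrees(np.arctan2(p[1],p[0])))
print('saucepan S',[onz(S,q['pixel'],0) for q in manip.landmark_of(S,'saucepan')[:1]])
"
```

```text
handle tip [ 0.6163 -0.2464  0.0783] [0.1, 0.1]
handle angle -64.16867125201782
0.05 -63.89839208696578 -65.28378748519717
0.06 -63.8983920869658 -64.92772756648122
0.07 -63.89839208696588 -64.5432412654077
(555, 420) 0.06594478025380647 -85.81011280954087
(580, 437) 0.07389773087083329 -84.52566070687632
(690, 285) 0.07633292897472894 -49.732568117956944
(660, 215) 0.06594352860028004 -36.15683124127937
(650, 100) 0.0681440958609764 -12.06371745108827
(610, 75) 0.062758670635846 -3.0392053764259073
(40, 230) 0.08032796386858565 139.1312186417176
(710, 180) 0.0778994529399543 -30.46326704361987
saucepan S [array([ 0.5468, -0.1307,  0.    ])]
```

>>> carry_out:
  increments:
    - [[0,0,-0.03],[0,0,0],0]
    - [[0,0,-0.06],[0,0,0],0]
    - [[0,0,-0.06],[0,0,0],0]

```text
t: 18.6
tcp_pos: [0.5279, -0.062, 0.1337]
tool_rot: [0.427, 0.904, 0.0, 0.0]
wrist_force: [0.5, -1.3, 3.4]
opening: 0.0067
grip_force: 88.1
```

Handle direction is -64°, with a notch edge seen at -85°, which matches ±21°. The dish x must go from 39.5° to 116°, a turn of +76.5° (about -76.5 on tool z). I'll ease the downward press, then turn.

>>> carry_out:
  increments:
    - [[0,0,-0.05],[0,0,0],0]
    - [[0,0,-0.05],[0,0,-2],0]
    - [[0,0,-0.05],[0,0,-4.5],0]
    - [[0,0,-0.05],[0,0,-8],0]
    - [[0,0,-0.05],[0,0,-11],0]
    - [[0,0,-0.05],[0,0,-14],0]
    - [[0,0,-0.05],[0,0,-16],0]
    - [[0,0,-0.05],[0,0,-16],0]

```text
t: 19.27
tcp_pos: [0.5272, -0.0616, 0.1342]
tool_rot: [0.296, 0.955, 0.0, -0.001]
wrist_force: [0.1, 0.6, 0.2]
opening: 0.0066
grip_force: 87.9
```

```bash
python3 -c "
from h import *
S,B,s=check();print(s['joint_positions'],rel(s['tcp_pos']),s['grip_force'])
for p in(S,B): print([(q['pixel'],q['score']) for q in manip.landmark_of(p,'saucepan')[:1]])
"
```

```text
t 19.3667 tcp rel [ -0.2   0.3 -16.8] tip [182.5  52.4 -15.1] [350.7221 190.968 ] [357.6693 234.9908] F [ 0.73    0.2038 -0.3013] M [0.0928 0.0394 0.0039] op 0.006391923774566831
bar_tip [[([323.1, 187.8], 0.9)], [([294.0, 185.6], 0.72), ([272.0, 205.3], 0.64)]]
eye_mid [[([281.7, 189.4], 0.79)], [([274.6, 208.9], 0.87)]]
steamer_dish [[([278.0, 216.7], 0.9)], [([271.9, 231.6], 0.9)]]
pan_centre [[([283.3, 215.7], 0.74)], []]
tomato [[([282.1, 212.9], 0.74), ([217.1, 251.6], 0.66)], [([262.4, 302.5], 0.86), ([277.6, 225.6], 0.8), ([195.1, 240.0], 0.69)]]
[-0.2429  0.0648 -0.0762  1.4315  0.0002  0.3604] [ -0.2   0.3 -16.8] 87.92633414268494
[([304.7, 249.2], 0.73)]
[([288.4, 272.2], 0.69)]
```

>>> carry_out:
  increments:
    - [[0,0,0],[0,0,-2],0]
    - [[0,0,0],[0,0,-6],0]
    - [[0,0,0],[0,0,-10],0]
    - [[0,0,0],[0,0,-15],0]
    - [[0,0,0],[0,0,-20],0]
    - [[0,0,0],[0,0,-25],0]
    - [[0,0,0],[0,0,-29],0]
    - [[0,0,0],[0,0,-32],0]

```text
t: 20.63
tcp_pos: [0.5277, -0.0617, 0.1351]
tool_rot: [0.021, 1.0, 0.0, 0.0]
wrist_force: [0.3, 1.0, -0.1]
opening: 0.0068
grip_force: 87.9
```

```bash
python3 -c "
from h import *
S,B,s=check();print(s['joint_positions'],rel(s['tcp_pos']),s['grip_force'])
for p in(S,B): print([(q['pixel'],q['score']) for q in manip.landmark_of(p,'saucepan')[:1]])
"
```

```text
t 20.7333 tcp rel [  0.3   0.6 -16. ] tip [127.6 141.7 -13.9] [327.3662 176.779 ] [356.8375 205.3849] F [-0.7902  0.0989 -0.3146] M [ 0.0532 -0.0327 -0.0425] op 0.0067580312222604395
bar_tip [[([306.8, 178.6], 0.54)], [([322.1, 204.9], 0.63), ([277.6, 225.8], 0.51)]]
eye_mid [[([284.5, 189.7], 0.75)], [([275.3, 206.4], 0.76), ([216.4, 209.6], 0.64)]]
steamer_dish [[([278.5, 217.1], 0.72)], [([271.9, 232.2], 0.96)]]
pan_centre [[([281.9, 213.0], 0.66)], [([218.1, 206.6], 0.67)]]
tomato [[([282.4, 210.0], 0.75), ([318.9, 266.4], 0.5), ([220.0, 251.3], 0.5)], [([198.6, 239.1], 0.77), ([263.6, 301.6], 0.68), ([276.6, 227.9], 0.51)]]
[-0.243   0.0641 -0.0751  1.4313  0.0001 -0.1988] [  0.3   0.6 -16. ] 87.92628407478333
[([305.0, 248.7], 0.9)]
[([289.3, 271.6], 0.66)]
```

>>> carry_out:
  increments:
    - [[0,0,0],[0,0,-4],0]
    - [[0,0,0],[0,0,-9],0]
    - [[0,0,0],[0,0,-14],0]
    - [[0,0,0],[0,0,-19],0]
    - [[0,0,0],[0,0,-24],0]
    - [[0,0,0],[0,0,-28],0]
    - [[0,0,0],[0,0,-31],0]
    - [[0,0,0],[0,0,-31],0]

```text
t: 22.0
tcp_pos: [0.5276, -0.0619, 0.1349]
tool_rot: [-0.246, 0.969, 0.0, -0.0]
wrist_force: [0.1, -0.5, -0.9]
opening: 0.0067
grip_force: 88.0
```

```bash
python3 -c "
from h import *
S,B,s=check();print(rel(s['tcp_pos']),s['tool_rot'])
for p in(S,B): print([(q['pixel'],q['score']) for q in manip.landmark_of(p,'saucepan')[:1]])
# eyelet check: where do wires stand? expected tops for dish axis at several angles (side)
g=B['pixels'].astype(int).sum(2)
for a in(20,24,28,32):
  v=np.array([np.cos(np.radians(a)),np.sin(np.radians(a)),0])
  for sg in(-1,1):
    x,y=proj(B,C+sg*.061*v+[0,0,-.025]);xs=int(round(x));print(a,sg,round(x,1),round(y,1),g[int(round(y)),xs-10:xs+11].tolist())
"
```

```text
t 22.1 tcp rel [  0.3   0.5 -16.2] tip [ 36.9 186.9 -14.2] [295.0889 169.495 ] [334.1067 182.5049] F [-0.9634  0.9723  0.2022] M [ 0.0127  0.0187 -0.0112] op 0.006644851457552351
bar_tip [[], [([309.0, 192.8], 0.93)]]
eye_mid [[([284.5, 188.4], 0.82), ([210.7, 189.6], 0.43)], [([274.6, 208.1], 0.56)]]
steamer_dish [[([278.2, 221.6], 0.96)], [([272.2, 231.0], 0.59)]]
pan_centre [[([280.6, 216.8], 0.65)], []]
tomato [[([318.2, 267.7], 0.75), ([219.9, 251.5], 0.56), ([280.7, 212.3], 0.5)], [([201.3, 239.2], 0.49), ([277.0, 225.1], 0.48), ([295.0, 188.5], 0.4)]]
[  0.3   0.5 -16.2] [-0.2453  0.9694 -0.     -0.0001]
[([303.3, 246.2], 0.81)]
[([290.1, 269.2], 0.9)]
20 -1 251.3 222.1 [597, 565, 550, 516, 474, 454, 439, 397, 396, 388, 428, 438, 407, 381, 415, 434, 569, 585, 587, 582, 584]
20 1 297.0 206.5 [400, 409, 411, 378, 356, 378, 404, 387, 258, 250, 261, 407, 359, 257, 242, 235, 231, 238, 241, 245, 246]
24 -1 252.3 223.1 [524, 483, 454, 437, 429, 442, 399, 396, 368, 432, 428, 416, 380, 420, 468, 489, 575, 586, 587, 582, 607]
24 1 296.0 205.6 [527, 463, 408, 399, 366, 365, 331, 361, 251, 239, 237, 271, 407, 346, 242, 252, 257, 259, 264, 268, 280]
28 -1 253.4 224.1 [433, 413, 434, 421, 439, 427, 396, 392, 440, 402, 435, 417, 417, 432, 453, 494, 447, 453, 585, 593, 601]
28 1 294.8 204.7 [615, 638, 604, 538, 457, 360, 348, 335, 351, 252, 235, 237, 264, 395, 345, 271, 261, 275, 278, 278, 279]
32 -1 254.6 225.1 [437, 424, 438, 401, 396, 404, 389, 425, 436, 406, 415, 415, 447, 444, 429, 428, 454, 449, 459, 579, 420]
32 1 293.5 203.8 [418, 408, 478, 612, 646, 601, 459, 364, 337, 359, 256, 229, 234, 277, 379, 351, 290, 281, 289, 301, 296]
```

Far eyelet legs at side px columns 293 and 298 indicate the dish axis is at ≈25° (target 26°), so the tabs are in the notches. Lifting gently and checking the load.

>>> carry_out:
  increments:
    - [[0,0,-0.1],[0,0,0],0]
    - [[0,0,-0.2],[0,0,0],0]
    - [[0,0,-0.3],[0,0,0],0]
    - [[0,0,-0.4],[0,0,0],0]
    - [[0,0,-0.5],[0,0,0],0]
    - [[0,0,-0.6],[0,0,0],0]
    - [[0,0,-0.6],[0,0,0],0]
  force: 110

```text
t: 23.28
tcp_pos: [0.5273, -0.0617, 0.149]
tool_rot: [-0.246, 0.969, 0.001, -0.001]
wrist_force: [-0.0, -1.2, -9.1]
opening: 0.0062
grip_force: 107.4
```

```bash
python3 -c "
from h import *
S,B,s=check();print(rel(s['tcp_pos']))
for p in(S,B): print([(q['pixel'],q['score']) for q in manip.landmark_of(p,'saucepan')[:1]])
"
```

```text
t 23.3833 tcp rel [-0.1  0.3 -2.1] tip [ 36.3 186.8  -0.3] [295.1835 165.0735] [334.5525 177.709 ] F [-0.4625 -0.6687 -9.6688] M [ 0.0006 -0.3288 -0.0378] op 0.006089980236970913
bar_tip [[], [([306.0, 184.9], 0.96)]]
eye_mid [[([282.1, 186.0], 0.9), ([282.0, 213.7], 0.16)], [([274.2, 205.6], 0.75)]]
steamer_dish [[([277.5, 213.7], 0.94), ([211.1, 188.4], 0.25)], [([271.3, 229.4], 0.67)]]
pan_centre [[([280.5, 213.1], 0.61)], [([306.4, 205.4], 0.55)]]
tomato [[([216.5, 251.5], 0.81), ([320.3, 268.8], 0.72), ([279.4, 210.1], 0.6)], [([200.9, 240.6], 0.83), ([274.0, 225.4], 0.82), ([264.4, 302.3], 0.61)]]
[-0.1  0.3 -2.1]
[([304.3, 246.6], 0.87)]
[([290.1, 273.7], 0.83)]
```

Load is 9.6 N, more than the dish, tomato and bar together (3.8 N), so something is still catching. Easing down a little to measure.

>>> carry_out:
  increments:
    - [[0,0,0.1],[0,0,0],0]
    - [[0,0,0.2],[0,0,0],0]
    - [[0,0,0.2],[0,0,0],0]

```text
t: 24.23
tcp_pos: [0.528, -0.0618, 0.1454]
tool_rot: [-0.246, 0.969, -0.0, 0.001]
wrist_force: [0.2, 0.3, -4.5]
opening: 0.0062
grip_force: 107.8
```

```bash
cat > f.py <<'E'
from h import *
np.set_printoptions(precision=3,suppress=True)
F=[];M=[];L={}
def prof(p,sv,a):
    v=np.array([np.cos(np.radians(a)),np.sin(np.radians(a)),0]);g=p['pixels'].astype(int).sum(2)
    return v
for i in range(4):
    for nm in("scene","side"):
        p=manip.get_image(nm);s=manip.get_state();F.append(s["wrist_force"]);M.append(s["wrist_torque"])
        for t in("steamer_dish","eye_mid","saucepan","bar_tip","bar_neck"):
            r=manip.landmark_of(p,t)
            if r and r[0]["score"]>.4:L.setdefault((t,nm),[]).append(r[0]["pixel"])
print("z",s["tcp_pos"],"F",np.mean(F,0),"M",np.mean(M,0))
for k in sorted(L):print(k,np.median(L[k],0),len(L[k]))
E
python3 f.py
```

```text
z [ 0.528 -0.062  0.145] F [ 0.609  0.153 -3.769] M [ 0.08  -0.091 -0.008]
('bar_neck', 'scene') [274.65 209.6 ] 4
('bar_neck', 'side') [230.15 224.65] 4
('bar_tip', 'scene') [282.2 189.9] 1
('bar_tip', 'side') [308.5 188.5] 4
('eye_mid', 'scene') [284.7  189.35] 4
('eye_mid', 'side') [273.9  205.95] 4
('saucepan', 'scene') [300.9 246.9] 3
('saucepan', 'side') [288.85 270.1 ] 4
('steamer_dish', 'scene') [277.9 216.6] 4
('steamer_dish', 'side') [272.  232.5] 4
```

```bash
cat > b.py <<'E'
from h import *
from scipy.ndimage import map_coordinates
np.set_printoptions(precision=2,suppress=True)
s=manip.get_state();Rt=Ro.from_quat(s["tool_rot"]).as_matrix();d=-Rt[:,0]
for nm in("scene","side"):
    p=manip.get_image(nm);g=p["pixels"].astype(float).sum(2)
    for sv in(-.09,-.08,-.045,-.035,.035,.045,.08,.09,.1):
        X=s["tcp_pos"]+d*sv+[0,0,.016]
        a=np.array([proj(p,X+[0,0,h]) for h in np.arange(-.02,.0201,.002)])
        print(nm,int(sv*1000),a[10],map_coordinates(g,[a[:,1],a[:,0]],order=1).astype(int))
E
python3 b.py
```

```text
scene -90 [275.49 201.12] [640 689 696 617 582 609 636 644 602 528 508 498 486 470 456 441 418 394
 392 421 433]
scene -80 [276.36 199.42] [655 496 492 521 555 581 543 512 509 509 505 497 489 476 451 422 399 427
 425 427 440]
scene -45 [279.28 193.69] [411 464 482 479 469 469 450 422 433 448 469 496 488 477 458 428 404 381
 356 332 322]
scene -35 [280.09 192.1 ] [445 432 416 430 427 429 445 456 482 509 505 500 491 475 451 415 370 317
 286 270 267]
scene 35 [285.42 181.65] [394 392 385 376 366 358 353 348 344 340 325 297 221 182 169 172 178 180
 175 178 182]
scene 45 [286.14 180.24] [316 311 307 306 307 308 310 303 290 266 185 147 132 128 130 134 140 138
 139 145 146]
scene 80 [288.57 175.45] [132 131 130 132 129 125 124 122 122 124 125 123 118 115 111 105 116 125
 132 125 122]
scene 90 [289.25 174.13] [131 132 131 128 125 124 125 124 122 121 121 119 118 118 124 127 128 125
 123 119 117]
scene 100 [289.91 172.82] [160 139 125 124 126 121 122 124 119 123 131 138 138 138 134 138 139 131
 125 121 120]
side -90 [243.35 216.58] [410 416 423 428 432 445 481 527 567 573 562 537 492 456 433 4
[... 216 characters left out ...]
64 390 416 426 425
 423 427 429]
side -35 [263.45 207.32] [501 508 588 598 587 564 511 525 560 574 574 537 458 325 329 370 421 435
 440 445 454]
side 35 [287.46 196.25] [469 403 413 415 421 432 453 470 444 366 228 173 169 168 170 170 167 155
 158 161 153]
side 45 [290.76 194.74] [360 368 365 367 379 396 426 454 422 332 237 171 170 167 163 162 156 157
 165 160 154]
side 80 [302.06 189.53] [454 465 465 470 476 484 517 580 675 725 748 754 746 619 521 473 452 443
 433 406 364]
side 90 [305.21 188.08] [504 508 514 522 521 503 489 566 653 724 749 751 710 635 506 434 401 391
 412 418 397]
side 100 [308.34 186.64] [510 511 509 513 515 502 507 552 666 719 746 743 671 549 430 399 369 352
 351 359 383]
```

>>> carry_out:
  increments:
    - [[-0.06,0,0],[0,0,0],0]
    - [[-0.12,0,0],[0,0,0],0]
    - [[-0.12,0,-0.08],[0,0,0],0]
    - [[-0.12,0,-0.16],[0,0,0],0]
    - [[-0.12,0,-0.16],[0,0,0],0]

```text
t: 27.15
tcp_pos: [0.5304, -0.0606, 0.1493]
tool_rot: [-0.246, 0.969, -0.0, 0.0]
wrist_force: [-0.8, -0.4, -4.4]
opening: 0.0062
grip_force: 107.8
```

```bash
python3 f.py
```

```text
z [ 0.53  -0.06   0.149] F [-1.164 -0.429 -3.238] M [-0.097  0.218 -0.021]
('bar_neck', 'scene') [274.8 206.6] 4
('bar_neck', 'side') [230.95 221.7 ] 4
('bar_tip', 'side') [308.  187.5] 4
('eye_mid', 'scene') [284.45 186.6 ] 4
('eye_mid', 'side') [275.9 203.2] 4
('saucepan', 'scene') [303.   246.85] 4
('saucepan', 'side') [288.15 271.65] 4
('steamer_dish', 'scene') [277.7  214.65] 4
('steamer_dish', 'side') [270.7  230.35] 4
```

Freed: the load at the same height is now only the dish's weight. Lift on, backing off 1 mm sideways.

>>> carry_out:
  increments:
    - [[0.03,0,-0.06],[0,0,0],0]
    - [[0.03,0,-0.12],[0,0,0],0]
    - [[0.03,0,-0.18],[0,0,0],0]
    - [[0.03,0,-0.24],[0,0,0],0]
    - [[0.03,0,-0.24],[0,0,0],0]

```text
t: 29.97
tcp_pos: [0.5302, -0.0608, 0.1555]
tool_rot: [-0.246, 0.969, -0.0, 0.001]
wrist_force: [-0.4, 0.1, -3.8]
opening: 0.006
grip_force: 107.8
```

```bash
python3 f.py
```

```text
z [ 0.53  -0.061  0.155] F [-0.292  0.011 -4.297] M [ 0.039 -0.056  0.003]
('bar_neck', 'scene') [272.9 204. ] 3
('bar_neck', 'side') [228.65 219.  ] 4
('bar_tip', 'side') [308.   183.05] 4
('eye_mid', 'scene') [284.4  185.95] 4
('eye_mid', 'side') [274.9 202.4] 4
('saucepan', 'scene') [302.6  247.85] 4
('saucepan', 'side') [289.35 271.7 ] 4
('steamer_dish', 'scene') [279.1 212.5] 4
('steamer_dish', 'side') [271.95 227.2 ] 4
```

>>> carry_out:
  increments:
    - [[0,0,-0.1],[0,0,0],0]
    - [[0,0,-0.3],[0,0,0],0]
    - [[0,0,-0.6],[0,0,0],0]
    - [[0,0,-0.9],[0,0,0],0]
    - [[0,0,-1.2],[0,0,0],0]
    - [[0,0,-1.5],[0,0,0],0]
    - [[0,0,-1.75],[0,0,0],0]
    - [[0,0,-1.9],[0,0,0],0]

```text
t: 33.03
tcp_pos: [0.5303, -0.0609, 0.204]
tool_rot: [-0.246, 0.969, -0.0, 0.001]
wrist_force: [0.3, -0.9, -4.4]
opening: 0.006
grip_force: 107.8
```

>>> carry_out:
  increments:
    - [[0,0,-0.1],[0,0,0],0]
    - [[0,0,-0.15],[0,0,0],0]
    - [[0,0,-0.15],[0,0,0],0]
    - [[0,0,-0.15],[0,0,0],0]
    - [[0,0,-0.15],[0,0,0],0]
    - [[0,0,-0.15],[0,0,0],0]

```text
t: 33.53
tcp_pos: [0.5294, -0.0607, 0.2056]
tool_rot: [-0.246, 0.969, 0.0, -0.0]
wrist_force: [0.5, 0.8, -4.2]
opening: 0.0061
grip_force: 107.8
```

```bash
python3 f.py; python3 -c "
from h import *
np.set_printoptions(precision=4,suppress=True)
S=manip.get_image('scene');B=manip.get_image('side')
for t in('steamer_dish','eye_mid','bar_tip','bar_neck'):
    a=manip.landmark_of(S,t);b=manip.landmark_of(B,t)
    if a and b: print(t,tri([(S,np.array(a[0]['pixel'])),(B,np.array(b[0]['pixel']))]))
for p in(S,B):print([(np.round(q['pixel'],1),round(q['score'],2)) for q in manip.landmark_of(p,'tomato')[:3]])
" ; python3 b.py | grep side
```

```text
z [ 0.53  -0.061  0.206] F [ 0.067  0.256 -4.066] M [ 0.022 -0.043  0.014]
('bar_neck', 'scene') [275.6 183.3] 3
('bar_neck', 'side') [228.75 199.9 ] 4
('bar_tip', 'side') [308.85 164.85] 4
('eye_mid', 'scene') [284.5 166.4] 4
('eye_mid', 'side') [276.6 182.1] 4
('saucepan', 'scene') [304.2  246.45] 4
('saucepan', 'side') [288.95 271.  ] 4
('steamer_dish', 'scene') [277.9 194.1] 4
('steamer_dish', 'side') [274.8 211. ] 3
steamer_dish (array([ 0.531 , -0.0476,  0.1283]), [0.6, 0.6])
eye_mid (array([ 0.5209, -0.0737,  0.2231]), [1.7, 2.0])
bar_tip (array([ 0.7335,  0.3306, -0.0324]), [7.0, 7.7])
bar_neck (array([ 0.4158, -0.13  ,  0.229 ]), [0.5, 0.6])
[(array([220.3, 252.5]), 0.8), (array([286.3, 189.3]), 0.55), (array([317.6, 268. ]), 0.5)]
[(array([264.6, 302.5]), 0.83), (array([198.3, 241.5]), 0.68), (array([279.7, 205.1]), 0.63)]
side -90 [244.44 192.69] [426 422 423 435 442 451 473 533 576 598 593 560 504 496 500 506 508 501
side -80 [248.31 191.03] [424 423 422 415 411 422 464 524 573 598 592 564 510 487 507 507 505 491
side -45 [261.52 185.37] [585 614 618 605 553 478 476 520 576 598 598 567 506 429 456 464 455 443
side -35 [265.2  183.79] [612 616 608 543 486 453 459 521 561 588 593 566 497 463 457 468 473 465
side 35 [289.97 173.18] [390 388 384 383 384 391 432 497 557 582 514 293 143 132 131 134 135 137
side 45 [293.36 171.73] [351 352 356 355 357 377 423 501 558 546 439 233 157 134 133 130 125 126
side 80 [304.98 166.75] [433 411 353 237 238 297 400 536 659 726 752 753 700 592 514 515 496 482
side 90 [308.23 165.36] [279 218 212 218 241 315 422 538 652 727 750 752 706 527 469 439 432 421
side 100 [311.45 163.98] [312 314 321 307 309 337 403 533 646 726 753 744 490 244 182 173 173 192
```

The load is 4.1 N (dish, tomato and bar), the dish is about 58 mm above its seat and level, and the pan hasn't moved. Handing in.

```bash
python3 -c "
from plant import manip
print(manip.job_done())"
```

```text
the job is handed in; nothing more can be done
None
```

I handed the job in with the bar through both eyelets and the dish turned into the notches. It hangs level by the bar about 58 mm above its seat over the pan; the pan did not move by any camera reading, and the hand-in returned no verdict.

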